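Set out the counter display: each item in the tray of its colour

TASK

Set out the counter display: stand the oil bottle in the yellow tray, the red can in the red tray, the green jar in the green tray and the blue carton lengthwise in the blue tray, each upright, flat on the floor of its tray and let go. Set them down rather than dropping them, and leave the little black spice tin and the white salt shaker where they stand.

Things in the scene. Friction and masses are not known exactly. Their poses are not given: they have to be found in the camera images.
- bottle: Loose small amber oil bottle, yellow cap and yellow label, 150 mm tall, about 240 g: round body 56 mm in diameter up to 82 mm high, shoulder narrowing to 102 mm, neck 26 mm in diameter, then a yellow cap 30 mm in diameter from 116 to 150 mm high (firmly fixed: a good grip). Origin: centre of its underside, z up along its axis. Loose, stands upright on the table.
- can: Loose red food can with bare steel rims, 60 mm in diameter, 85 mm tall, about 300 g. Origin: centre of its underside, z up along its axis. Loose, stands upright on the table.
- jar: Loose green glass jar with a green lid and a white label, 60 mm in diameter (lid too), 90 mm tall, about 280 g; the lid is fixed and takes the top 17 mm. Origin: centre of its underside, z up along its axis. Loose, stands upright on the table.
- carton: Loose blue carton with a white band, 74 mm long (its x) by 46 mm wide (its y) by 100 mm tall, about 150 g, stiff. Origin: centre of its underside, z up. Stands upright on the table at any yaw.
- yellow_tray: Shallow yellow square display tray, white inside with a yellow disc in the middle, 84 x 84 mm outside, 76 x 76 mm inside. The oil bottle's place. Fixed to the table. Floor 4 mm thick, walls 4 mm thick, rim 14 mm above the table. Origin: centre of its underside, at table height; z up, x and y along its sides.
- red_tray: Shallow red square display tray, white inside with a red disc in the middle, 88 x 88 mm outside, 80 x 80 mm inside. The can's place. Fixed to the table. Floor 4 mm thick, walls 4 mm thick, rim 14 mm above the table. Origin: centre of its underside, at table height; z up, x and y along its sides.
- green_tray: Shallow green square display tray, white inside with a green disc in the middle, 88 x 88 mm outside, 80 x 80 mm inside. The jar's place. Fixed to the table. Floor 4 mm thick, walls 4 mm thick, rim 14 mm above the table. Origin: centre of its underside, at table height; z up, x and y along its sides.
- blue_tray: Shallow blue oblong display tray, white inside with a blue oblong in the middle, 102 mm (its x) by 74 mm (its y) outside, 94 x 66 mm inside. The carton's place: the carton fits only lengthwise. Fixed to the table. Floor 4 mm thick, walls 4 mm thick, rim 14 mm above the table. Origin: centre of its underside, at table height; z up, x and y along its sides.
- spice_tin: Small black spice tin, 34 mm in diameter, 40 mm tall, loose, standing among the others; it has no tray and is to be left alone. Origin: centre of its underside.
- shaker: Small white salt shaker, 34 mm in diameter at the foot, narrowing upward, 46 mm tall, loose, standing among the others; it has no tray and is to be left alone. Origin: centre of its underside.
Things that resemble listed ones, but are neither listed nor needed, are in the scene too. There is more than one size of the bottle; the one meant has the size given above. There is more than one size of the green_tray; the one meant has the size given above.

How it is judged (in metres and radians):
At the end, for the whole second after the job is handed in: Each thing stands upright (0.08 rad) on the floor of its own colour's tray, within 15 mm of its centre (underside 1-8 mm above the table), the carton lengthwise within 0.4 rad; all released, at rest; tin and shaker upright (0.5 rad), within 30 mm of their places (horizontal distance between bottle and yellow_tray below 0.015 m and z of bottle in the frame of yellow_tray between 0.001 and 0.008 m and angle between each of bottle, can, jar, carton's own z axis and vertical below 0.08 rad and linear speed of each of bottle, can, jar, carton below 0.02 m/s and angular speed of each of bottle, can, jar, carton below 0.2 rad/s and contact force between the fingers and bottle below 0.05 N and horizontal distance between can and red_tray below 0.015 m and z of can in the frame of red_tray between 0.001 and 0.008 m and contact force between the fingers and can below 0.05 N and horizontal distance between jar and green_tray below 0.015 m and z of jar in the frame of green_tray between 0.001 and 0.008 m and contact force between the fingers and jar below 0.05 N and horizontal distance between carton and blue_tray below 0.015 m and z of carton in the frame of blue_tray between 0.001 and 0.008 m and contact force between the fingers and carton below 0.05 N and angle between the x axis of carton and the x axis of blue_tray, either way round below 0.4 rad and not (distance of spice_tin from where it was at the start of the episode above 0.03 m or angle between spice_tin's own z axis and vertical above 0.5 rad) and not (distance of shaker from where it was at the start of the episode above 0.03 m or angle between shaker's own z axis and vertical above 0.5 rad)); the robot touches nothing.
It fails at once if the oil bottle is dropped (free of the fingers, moving faster than 0.6 m/s) (linear speed of bottle above 0.6 m/s and contact force between the fingers and bottle below 0.05 N).
It fails at once if the can is dropped (free of the fingers, moving faster than 0.6 m/s) (linear speed of can above 0.6 m/s and contact force between the fingers and can below 0.05 N).
It fails at once if the jar is dropped (free of the fingers, moving faster than 0.6 m/s) (linear speed of jar above 0.6 m/s and contact force between the fingers and jar below 0.05 N).
It fails at once if the carton is dropped (free of the fingers, moving faster than 0.6 m/s) (linear speed of carton above 0.6 m/s and contact force between the fingers and carton below 0.05 N).
It fails at once if the spice tin or the salt shaker is pushed more than 30 mm from its place or knocked over ((distance of spice_tin from where it was at the start of the episode above 0.03 m or angle between spice_tin's own z axis and vertical above 0.5 rad) or (distance of shaker from where it was at the start of the episode above 0.03 m or angle between shaker's own z axis and vertical above 0.5 rad)).
It also fails if it takes over 122 s, if anything falls off the work surface, if the arm or the gripper's body presses on something with over 40 N, if the wrist force passes 120 N, or if a joint passes its speed limit or range.

ROBOT

A 6-joint arm with a two-finger parallel gripper is mounted at the origin on the work surface. World frame = base frame: x ahead of the robot, y to its left, z up, the work surface at z = 0. Lengths are in m, angles in degrees, forces in N, time in s.
With the tool pointing down it reaches from about 0.35 to 0.875 m from the base axis. Payload 4.2 kg.
Tool frame: the origin (TCP) lies between the finger pads; the fingertips stand 14 mm ahead of it and the grasp point (between the pads) lies 5 mm behind it; x points along the fingers, y is the direction in which the jaws open and shut, and the axes are right-handed (so a half turn about x gives the same grasp; the last joint's range is limited). The gripper opens to 87 mm and grips with 3 to 60 N. Pads are 19 mm wide; open, the fingers measure 117 mm over their backs; the gripper's body (75 mm by 190 mm) begins 51 mm behind the grasp point.
Start: joints at [82.941, 22.042, 0.453, 0, -68.411, -14.817], TCP at [0.233, 0.58, 0.237] pointing down, gripper open.
Joint ranges: [-179.83, 179.83], [-69.29, 118.12], [-61.27, 80.66], [-181.25, 117.63], [-171.15, -9.14], [-177.46, 177.46]. Speed limits (degrees/s): [159.86, 159.86, 180, 180, 180, 180].

INTERFACE

Orientations are given as a 3x3 rotation matrix whose columns are the frame's x, y, z axes.
In Python, from station import r, imaging, job gives the robot as it stands. The module is installed in compiled form; this text tells all that it offers.
- The arm moves only by the tool apply_moves, never from a script. Its arguments are lists of equal length, an entry for each row: "xyz": the shift along the tool's x, y, z in m, a list of three; "twist": the turn about the tool's x in degrees; "claw": the opening, from 0 (shut) to 1 (fully open). A call has 1 to 12 rows; each row shifts and turns the pose as measured when the row begins, along the tool's axes as they then stand; what a row does not reach is not made up. A row lasts 1/10 s, in which the tool goes at most 50 mm and 8.59 degrees, less where a joint would pass 70% of its speed; a pose out of reach is approached as far as the arm can. A call is refused whole if a number of a shift passes 0.05 or a number of a turn 8.59, either way. A call with a gripper value outside its range is refused whole. The fingers move at their own pace and stop on an object; the grip force is fixed at half the most. Time passes only in rows, so rows that do not move let the fingers close. It gives the time, the measured TCP pose, the force and the opening at its end, in the units of the state.
- r.sense(): the state, without advancing time (a new reading comes with each control period).
- imaging.capture(name): name is "scene" or "top" or "wrist"; returns a dict with "pixels" (480x640x3 uint8, red, green, blue), "mtx" (3x3 intrinsics, pixels), "view" (4x4, takes a point from world to camera coordinates). Camera axes: x right, y down, z forward; pixel columns grow to the right and rows downward; lengths in m; the calibration is good to about 2 mm. The wrist camera is an equidistant fisheye: a pixel r from the principal point sees the ray r / f radians off the axis. A picture is of the moment at which its call begins. There is no depth.
- job.finish_job(): hands the job in, once; it reports no verdict.
Trained networks look in a picture, given as the dict that the camera call returned (one of the last four; its "shot" number tells which), for a name from the list of things; names that differ only in an ending like _2 or _b are one class to them, and where a whole thing is asked for, a point or a joint stands for the part that bears it (a point fixed in the world has none). Each returns a list of dicts, best first, with "p" (0 to 1); they miss things now and then, are a little off and sometimes report something else, mostly with a low value. They report only what shows in the picture. A call takes as long as a camera call. They do not tell look-alikes from the thing itself.
- imaging.regions_of(query, picture): "mask" (480x640 bool, what is visible of it) and "centre" ([column, row] in pixels, amid what is visible of it).
The state is a dict: "time_s": time; "joints": joint angles; "joint_velocities": joint speeds; "effort": joint torques, N m; "tcp_pos": TCP position; "ee_rot": TCP orientation; "wrist_force": force on the tool from outside, world axes, zero at the start; "moment": the same for the moment, N m; "gripper_width": opening from 0.0 (shut) to 1.0 (fully open).
Only numpy, scipy, OpenCV 4.12 (cv2) and the standard library are available. Lean on these libraries where they do the work, as an engineer would, in place of code of your own. Each camera call takes 0.05 s, during which the arm holds its last target.

## Working session

There is one attempt and no reset: what is moved stays moved. The work goes in short steps, Python scripts to look and compute and a tool call to move; the robot and the scene stay as the last step left them, time stands still between calls to the robot, and variables do not carry over. Pictures are saved under pics/ and viewed, and the job is handed in when it is done.

Besides the shell and the picture viewer there is one more tool, called after ">>>" by a JSON object that holds its "name" and its "arguments", one argument or row to a line. apply_moves: Moves the arm, as the interface text tells. Its arguments: {"type":"object","properties":{"xyz":{"type":"array","items":{"type":"array","items":{"type":"number"}}},"twist":{"type":"array","items":{"type":"number"}},"claw":{"type":"array","items":{"type":"number"}}},"required":["xyz","twist","claw"]}

```bash
mkdir -p pics; python3 - <<'E'
from station import r, imaging, job
import cv2,numpy as np
for n in ("scene","top","wrist"):
    c=imaging.capture(n); cv2.imwrite(f"pics/a_{n}.png",c["pixels"][:,:,::-1]); print(n,np.round(c["mtx"],1).tolist(),np.round(c["view"],3).tolist())
s=r.sense();print(s["time_s"],s["tcp_pos"],np.round(s["ee_rot"],3).tolist(),s["gripper_width"],s["wrist_force"])
E
```

```text
scene [[486.4, 0.0, 329.7], [0.0, 486.4, 237.3], [0.0, 0.0, 1.0]] [[-0.166, 0.986, -0.004, 0.081], [0.837, 0.139, -0.529, -0.376], [-0.521, -0.091, -0.849, 1.115], [0.0, 0.0, 0.0, 1.0]]
top [[520.0, 0.0, 319.9], [0.0, 520.0, 239.1], [0.0, 0.0, 1.0]] [[-0.023, -1.0, 0.003, 0.021], [-0.989, 0.023, -0.149, 0.456], [0.149, -0.006, -0.989, 0.953], [0.0, 0.0, 0.0, 1.0]]
wrist [[371.6, 0.0, 321.4], [0.0, 371.6, 238.4], [0.0, 0.0, 1.0]] [[-0.372, -0.928, 0.002, 0.624], [-0.891, 0.358, 0.281, -0.032], [-0.261, 0.103, -0.96, 0.392], [0.0, 0.0, 0.0, 1.0]]
0.15 [0.23269017 0.57963059 0.2357418 ] [[-0.0, -0.373, -0.928], [-0.002, -0.928, 0.373], [-1.0, 0.002, -0.0]] 1.0017820891712996 [-0.51905668  0.23673792  0.00255967]
```

View pics/a_scene.png

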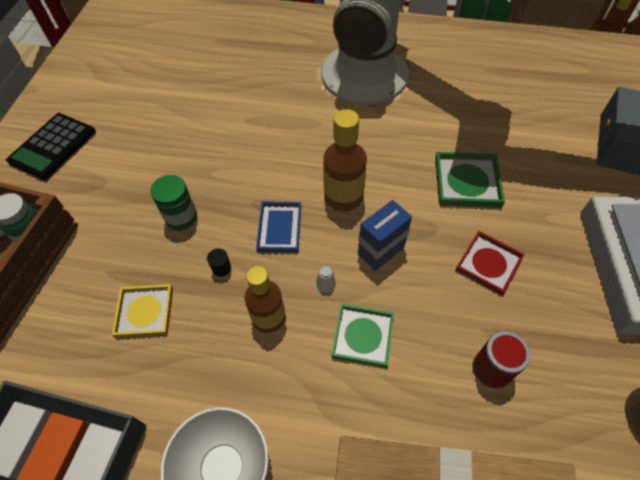

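View pics/a_top.png

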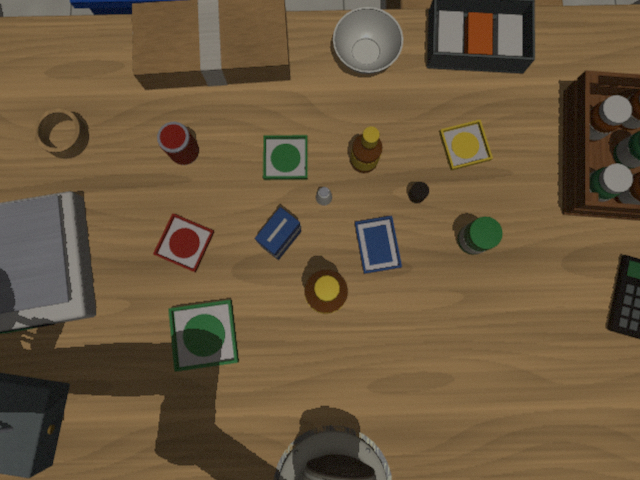

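View pics/a_wrist.png

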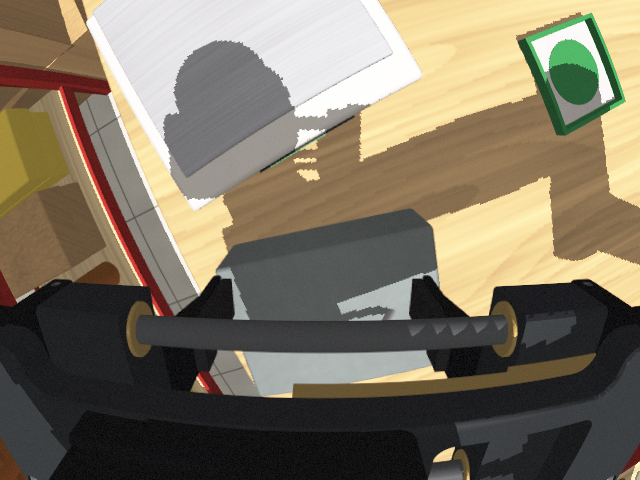

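```bash
cat > h.py <<'E'
import numpy as np,cv2
def ray(c,px):
    K,V=c["mtx"],c["view"]; R,t=V[:3,:3],V[:3,3]
    d=R.T@np.array([(px[0]-K[0,2])/K[0,0],(px[1]-K[1,2])/K[1,1],1.]); return -R.T@t,d/np.linalg.norm(d)
def onz(c,px,z):
    o,d=ray(c,px); return o+d*(z-o[2])/d[2]
def tri(c1,p1,c2,p2):
    o1,d1=ray(c1,p1);o2,d2=ray(c2,p2)
    s=np.linalg.lstsq(np.c_[d1,-d2],o2-o1,rcond=None)[0]
    a,b=o1+d1*s[0],o2+d2*s[1]; return (a+b)/2,np.linalg.norm(a-b)
def proj(c,P):
    P=np.atleast_2d(P);q=(c["view"][:3,:3]@P.T).T+c["view"][:3,3]; q=(c["mtx"]@q.T).T; return q[:,:2]/q[:,2:]
E
python3 - <<'E'
from station import r, imaging, job
from h import *
import pickle
out={}
for n in ("scene","top"):
    c=imaging.capture(n); out[n]=dict(c); out[n]['det']={}
    for q in "bottle can jar carton yellow_tray red_tray green_tray blue_tray spice_tin shaker".split():
        ds=imaging.regions_of(q,c); out[n]['det'][q]=ds
        for d in ds: 
            if d["p"]>.15: 
                m=d["mask"];ys,xs=np.where(m);print(n,q,round(d["p"],2),np.round(d["centre"],0),m.sum(),(xs.min(),ys.min(),xs.max(),ys.max()),np.round(onz(c,d["centre"],0.005),3)[:2])
pickle.dump(out,open("v.pkl","wb"))
E
```

```text
scene bottle 0.85 [264. 307.] 1989 (np.int64(244), np.int64(267), np.int64(284), np.int64(332)) [ 0.606 -0.089]
scene bottle 0.81 [345. 164.] 3420 (np.int64(323), np.int64(110), np.int64(366), np.int64(211)) [ 0.279 -0.004]
scene can 0.68 [502. 360.] 2311 (np.int64(473), np.int64(332), np.int64(529), np.int64(388)) [0.631 0.296]
scene jar 0.84 [172. 201.] 1845 (np.int64(150), np.int64(175), np.int64(196), np.int64(230)) [ 0.424 -0.314]
scene jar 0.43 [500. 360.] 2296 (np.int64(473), np.int64(332), np.int64(529), np.int64(388)) [0.632 0.293]
scene carton 0.74 [384. 231.] 2406 (np.int64(358), np.int64(201), np.int64(410), np.int64(269)) [0.424 0.09 ]
scene yellow_tray 0.88 [142. 313.] 2834 (np.int64(112), np.int64(284), np.int64(173), np.int64(337)) [ 0.648 -0.285]
scene red_tray 0.77 [492. 262.] 2434 (np.int64(456), np.int64(232), np.int64(522), np.int64(294)) [0.458 0.282]
scene green_tray 0.69 [363. 334.] 3177 (np.int64(330), np.int64(304), np.int64(393), np.int64(367)) [0.625 0.078]
scene green_tray 0.63 [469. 180.] 3521 (np.int64(434), np.int64(151), np.int64(504), np.int64(207)) 
[... 1959 characters left out ...]
6), np.int64(179)) [0.631 0.078]
top blue_tray 0.73 [369. 150.] 1182 (np.int64(350), np.int64(127), np.int64(382), np.int64(174)) [ 0.639 -0.091]
top blue_tray 0.71 [379. 244.] 2064 (np.int64(354), np.int64(217), np.int64(400), np.int64(273)) [ 0.449 -0.105]
top blue_tray 0.51 [464. 146.] 1877 (np.int64(439), np.int64(120), np.int64(491), np.int64(169)) [ 0.644 -0.284]
top spice_tin 0.74 [418. 192.] 324 (np.int64(408), np.int64(182), np.int64(428), np.int64(203)) [ 0.55  -0.187]
top spice_tin 0.64 [281. 234.] 1359 (np.int64(255), np.int64(208), np.int64(300), np.int64(259)) [0.472 0.087]
top shaker 0.8 [318. 196.] 251 (np.int64(315), np.int64(187), np.int64(331), np.int64(205)) [0.548 0.011]
```

```bash
cat > fit.py <<'E'
import pickle
from h import *
from scipy.optimize import minimize
v=pickle.load(open("v.pkl","rb"))
def det(n,q,px):
    ds=[d for d in v[n]['det'][q] if np.hypot(*(np.array(d["centre"])-px))<15]; return max(ds,key=lambda d:d["p"])
a=np.linspace(0,2*np.pi,40,endpoint=False)
def circ(r,z): return np.c_[r*np.cos(a),r*np.sin(a),np.full(40,z)]
def box(l,w,h): return np.array([[sx*l/2,sy*w/2,z] for sx in(1,-1) for sy in (1,-1) for z in (0,h)])
M={'bottle':[[circ(.028,0),circ(.028,.082)],[circ(.028,.082),circ(.013,.102)],[circ(.013,.1),circ(.013,.116)],[circ(.015,.116),circ(.015,.15)]],
'can':[[circ(.03,0),circ(.03,.085)]],'jar':[[circ(.03,0),circ(.03,.09)]],'carton':[[box(.074,.046,.1)]],'spice_tin':[[circ(.017,0),circ(.017,.04)]],'shaker':[[circ(.017,0),circ(.011,.046)]],
'yellow_tray':[[box(.084,.084,.014)]],'red_tray':[[box(.088,.088,.014)]],'green_tray':[[box(.088,.088,.014)]],'blue_tray':[[box(.102,.074,.014)]]}
def sil(c,q,x,y,yaw,s,S=4):
    R=np.array([[np.cos(yaw),-np.sin(yaw),0],[np.sin(yaw),np.cos(yaw),0],[0,0,1]])
    im=np.zeros((480*S,640*S),np.uint8)
    for part in M[q]:
        P=np.vstack(part)*[s,s,s]@R.T+[x,y,0]
        u=(proj(c,P)+.5)*S
        cv2.fillConvexPoly(im,cv2.convexHull(np.round(u).astype(np.int32)),255)
    return cv2.resize(im,(640,480),interpolation=cv2.INTER_AREA)/255.
T={'bottle':((264,307),(366,148)),'can':((502,360),(178,143)),'jar':((172,201),(480,236)),'carton':((384,231),(278,234)),'spice_tin':((217,262),(418,192)),'shaker':((325,280),(318,196)),
'yellow_tray':((142,313),(464,145)),'red_tray':((492,262),(179,244)),'green_tray':((363,334),(284,156)),'blue_tray':((278,225),(379,244))}
X0={'bottle':(.63,-.085),'can':(.645,.28),'jar':(.44,-.3),'carton':(.45,.09),'spice_tin':(.54,-.187),'shaker':(.54,.007),'yellow_tray':(.645,-.285),'red_tray':(.457,.283),'green_tray':(.627,.08),'blue_tray':(.446,-.103)}
Y0={'carton':1.0,'yellow_tray':.2,'red_tray':1.1,'green_tray':.0,'blue_tray':1.57}
if __name__=="__main__":
    res={}
    for q in T:
        ms=[det(n,q,p)["mask"].astype(float) for n,p in zip(("scene","top"),T[q])]
        def iou(p,k):
            I=U=0
            s=[sil(v[n],q,p[0]/100+X0[q][0],p[1]/100+X0[q][1],p[2]/5,1+p[3]/10,2) for n in k]
            for S,m in zip(s,[ms[0 if n=="scene" else 1] for n in k]): I+=np.minimum(S,m).sum();U+=np.maximum(S,m).sum()
            return 1-I/U
        best=None
        for y0 in ([Y0[q]-.4,Y0[q],Y0[q]+.4] if q in Y0 else [0]):
            def f(p): return iou(np.array([p[0],p[1],p[2] if q in Y0 else 0,p[3]]),("scene","top"))
            o=minimize(f,[0,0,y0*5,0],method="Nelder-Mead",options=dict(initial_simplex=np.array([[0,0,y0*5,0],[1,0,y0*5,0],[0,1,y0*5,0],[0,0,y0*5+1,0],[0,0,y0*5,.5]]),maxiter=160))
            if best is None or o.fun<best.fun: best=o
        p=best.x; res[q]=(p[0]/100+X0[q][0],p[1]/100+X0[q][1],p[2]/5 if q in Y0 else 0.)
        print(q,np.round(res[q],4),"deg",round(np.degrees(res[q][2]),1),"scale",round(1+p[3]/10,3),"iou",round(1-best.fun,3))
    pickle.dump(res,open("res.pkl","wb"))
    for n in ("scene","top"):
        im=cv2.resize(v[n]["pixels"][:,:,::-1],None,fx=2,fy=2,interpolation=cv2.INTER_CUBIC)
        for q in res:
            S=cv2.resize((sil(v[n],q,*res[q],1,4)*255).astype(np.uint8),None,fx=2,fy=2)
            cs,_=cv2.findContours((S>127).astype(np.uint8),cv2.RETR_EXTERNAL,cv2.CHAIN_APPROX_NONE); cv2.drawContours(im,cs,-1,(255,0,255),1)
        im=im[220:820,180:980+80] if n=="scene" else im[200:800,240:1040]
        cv2.imwrite(f"pics/ov_{n}.png",im[:600,:800] if n=="top" else cv2.resize(im,(800,545)))
E
time python3 fit.py
```

```text
bottle [ 0.6193 -0.0803  0.    ] deg 0.0 scale 0.981 iou 0.956
can [0.6465 0.2806 0.    ] deg 0.0 scale 0.981 iou 0.956
jar [ 0.4532 -0.2863  0.    ] deg 0.0 scale 0.988 iou 0.955
carton [0.4641 0.0879 2.4653] deg 141.2 scale 0.987 iou 0.949
spice_tin [ 0.5443 -0.1825  0.    ] deg 0.0 scale 0.977 iou 0.917
shaker [0.5456 0.0023 0.    ] deg 0.0 scale 0.949 iou 0.916
yellow_tray [ 0.6446 -0.2842  0.2244] deg 12.9 scale 0.999 iou 0.968
red_tray [0.459  0.2762 1.1449] deg 65.6 scale 0.988 iou 0.964
green_tray [ 0.6271  0.0772 -0.009 ] deg -0.5 scale 0.988 iou 0.968
blue_tray [ 0.4469 -0.101   0.155 ] deg 8.9 scale 0.992 iou 0.971
real	0m35.274s
user	0m21.431s
sys	0m20.327s
```

View pics/ov_scene.png

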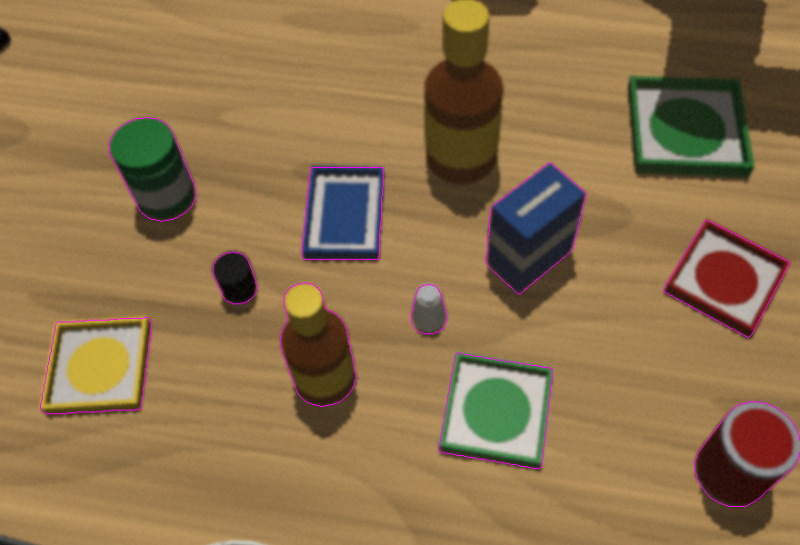

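View pics/ov_top.png

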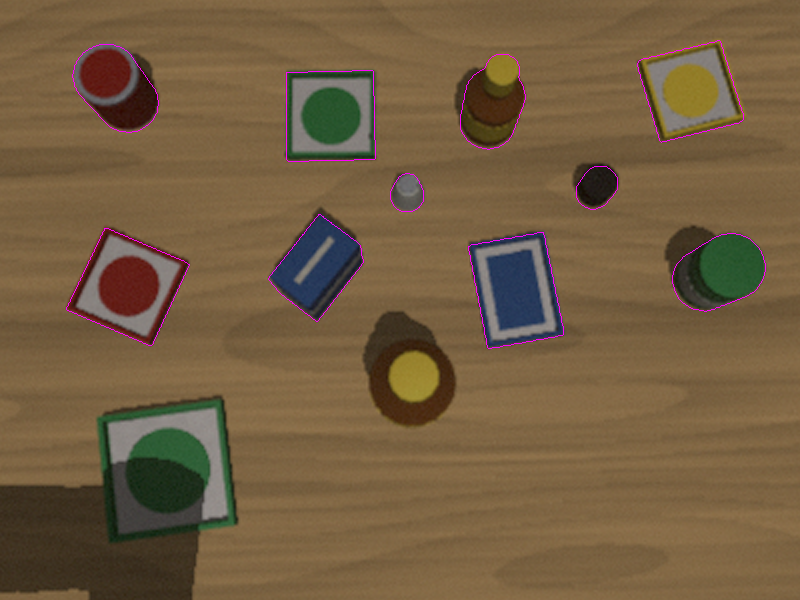

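```bash
python3 - <<'E'
from fit import *
for q in ("bottle","can","jar","carton"):
    ms=[]
# tops triangulated from mask colour: use hand pixel picks later; print predicted top centres
res=pickle.load(open("res.pkl","rb"))
H=dict(bottle=.15,can=.085,jar=.09,carton=.1)
for n in ("scene","top"):
    print(n,{q:np.round(proj(v[n],[*res[q][:2],H[q]])[0],1).tolist() for q in H})
    im=v[n]["pixels"]; hsv=cv2.cvtColor(im,cv2.COLOR_RGB2HSV)
    for q,h0,h1 in(("bottle",20,35),("can",0,12),("jar",50,85)):
        p=proj(v[n],[*res[q][:2],H[q]-(.017 if q=="bottle" else 0)])[0]
        m=((hsv[...,0]>=h0)&(hsv[...,0]<=h1)|((q=="can")&(hsv[...,0]>170)))&(hsv[...,1]>120)&(hsv[...,2]>(100 if q!="jar" else 50))
        yy,xx=np.mgrid[:480,:640]; m&=np.hypot(xx-p[0],yy-p[1])<20
        print(q,m.sum(),xx[m].mean().round(1),yy[m].mean().round(1))
E
```

```text
scene {'bottle': [256.0, 274.6], 'can': [508.0, 350.8], 'jar': [167.1, 187.7], 'carton': [385.7, 219.5]}
bottle 352 256.6 274.9
can 851 508.6 350.9
jar 755 167.8 189.0
top {'bottle': [370.6, 134.5], 'can': [172.0, 136.8], 'jar': [485.4, 232.4], 'carton': [276.4, 230.1]}
bottle 229 370.8 133.9
can 2 164.5 146.0
jar 789 485.4 232.4
```

```bash
cat >> h.py <<'E'
def plan(P,yaw,n):
    """rows for going to world P with jaw yaw(deg mod 180) in n equal rows, tool kept pointing down"""
    from station import r
    s=r.sense();R=s["ee_rot"];p=s["tcp_pos"]
    y=np.degrees(np.arctan2(R[1,1],R[0,1])); d=(yaw-y+90)%180-90
    q6=s["joints"][5]
    w=np.array(P)-p
    print("t",round(s["time_s"],2),"tcp",np.round(p,4),"jaw",round(y,1),"turn dyaw",round(d,1),"-> twist",round(-d,1),"J1,J6",np.round(s["joints"][[0,5]] if hasattr(s["joints"],'shape') else [s["joints"][0],q6],1),"grip",round(s["gripper_width"],3),"F",np.round(s["wrist_force"],1),"tilt",np.round(R[:,0],3))
    th=np.radians(y)
    for i in range(n):
        a=th+np.radians(d)*i/n
        ya=np.array([np.cos(a),np.sin(a),0]); za=np.cross([0,0,-1],ya)
        k=w/n
        print(i,np.round([-k[2],k@ya,k@za],4).tolist(),round(-d/n,2))
E
python3 - <<'E'
from fit import *
M['bottle']=[[p*[1,1,1] for p in part] for part in M['bottle']]
ms=[det(n,'bottle',p)["mask"].astype(float) for n,p in zip(("scene","top"),((345,164),(324,292)))]
def f(p):
    I=U=0
    for n,m in zip(("scene","top"),ms):
        S=sil(v[n],'bottle',p[0]/100,p[1]/100,0,p[2]/10,2);I+=np.minimum(S,m).sum();U+=np.maximum(S,m).sum()
    return 1-I/U
o=minimize(f,[38,0,13],method="Nelder-Mead",options=dict(initial_simplex=[[38,0,13],[39,0,13],[38,1,13],[38,0,12]]))
print(o.x,1-o.fun)
for px in((95,230),(565,150),(80,375),(290,80)): print(px,onz(v["top"],px,0)[:2].round(3),onz(v["top"],px,0.1)[:2].round(3))
E
```

```text
[35.29413616  0.34804478 13.33757016] 0.9688813216890053
(95, 230) [0.49  0.453] [0.472 0.409]
(565, 150) [ 0.632 -0.489] [ 0.6   -0.439]
(80, 375) [0.212 0.469] [0.222 0.425]
(290, 80) [0.794 0.064] [0.746 0.06 ]
```

```bash
python3 -c "
from h import *
plan((.6465,.2806,.2),90,12)"
```

```text
t 1.25 tcp [0.2328 0.58   0.2366] jaw -111.9 turn dyaw 21.9 -> twist -21.9 J1,J6 [ 82.9 -14.8] grip 1.0 F [0.7 0.5 0.4] tilt [ 0.  0. -1.]
0 [0.003, 0.0103, -0.0413] -1.82
1 [0.003, 0.0116, -0.0409] -1.82
2 [0.003, 0.0129, -0.0405] -1.82
3 [0.003, 0.0142, -0.0401] -1.82
4 [0.003, 0.0155, -0.0396] -1.82
5 [0.003, 0.0167, -0.0391] -1.82
6 [0.003, 0.018, -0.0386] -1.82
7 [0.003, 0.0192, -0.038] -1.82
8 [0.003, 0.0204, -0.0374] -1.82
9 [0.003, 0.0216, -0.0367] -1.82
10 [0.003, 0.0227, -0.036] -1.82
11 [0.003, 0.0238, -0.0352] -1.82
```

>>> {"name": "apply_moves", "arguments": {
  "xyz": [
    [0.003, 0.01, -0.041],
    [0.003, 0.012, -0.041],
    [0.003, 0.013, -0.04],
    [0.003, 0.014, -0.04],
    [0.003, 0.0155, -0.04],
    [0.003, 0.017, -0.039],
    [0.003, 0.018, -0.039],
    [0.003, 0.019, -0.038],
    [0.003, 0.02, -0.037],
    [0.003, 0.022, -0.037],
    [0.003, 0.023, -0.036],
    [0.003, 0.024, -0.035]
  ],
  "twist": [-1.8, -1.8, -1.8, -1.8, -1.8, -1.8, -1.8, -1.8, -1.8, -1.8, -1.8, -1.8],
  "claw": [1, 1, 1, 1, 1, 1, 1, 1, 1, 1, 1, 1]
}}

```text
time_s: 2.45
tcp_pos: [0.6606, 0.2781, 0.2004]
ee_rot: [[0.003, 0.024, -1.0], [0.004, -1.0, -0.024], [-1.0, -0.004, -0.003]]
wrist_force: [1.3, 0.4, 0.5]
gripper_width: 1.004
```

```bash
python3 -c "
from h import *
plan((.6465,.2806,.2),90,6)"
```

```text
t 2.45 tcp [0.6606 0.2781 0.2004] jaw -88.6 turn dyaw -1.4 -> twist 1.4 J1,J6 [35.7 55.7] grip 1.004 F [1.3 0.4 0.5] tilt [ 0.003  0.004 -1.   ]
0 [0.0001, -0.0005, 0.0023] 0.23
1 [0.0001, -0.0005, 0.0023] 0.23
2 [0.0001, -0.0005, 0.0023] 0.23
3 [0.0001, -0.0004, 0.0023] 0.23
4 [0.0001, -0.0004, 0.0023] 0.23
5 [0.0001, -0.0004, 0.0024] 0.23
```

>>> {"name": "apply_moves", "arguments": {
  "xyz": [
    [0.025, -0.0025, 0.014],
    [0.025, 0, 0],
    [0.02, 0, 0],
    [0, 0, 0]
  ],
  "twist": [1.4, 0, 0, 0],
  "claw": [1, 1, 1, 1]
}}

```text
time_s: 2.85
tcp_pos: [0.6526, 0.2743, 0.1266]
ee_rot: [[0.004, -0.012, -1.0], [0.004, -1.0, 0.012], [-1.0, -0.004, -0.004]]
wrist_force: [-1.0, 0.2, -0.8]
gripper_width: 1.0
```

```bash
cat >> h.py <<'E'
def wproj(c,P):
    P=np.atleast_2d(P);q=(c["view"][:3,:3]@P.T).T+c["view"][:3,3]
    th=np.arctan2(np.hypot(q[:,0],q[:,1]),q[:,2]);ph=np.arctan2(q[:,1],q[:,0])
    return np.c_[c["mtx"][0,2]+c["mtx"][0,0]*th*np.cos(ph),c["mtx"][1,2]+c["mtx"][1,1]*th*np.sin(ph)]
E
python3 - <<'E'
from h import *
from station import r,imaging
plan((.6465,.2806,.045),90,4)
c=imaging.capture("wrist"); im=c["pixels"][:,:,::-1].copy()
a=np.linspace(0,2*np.pi,60)
for z,rr,col in((.085,.03,(255,0,255)),(0,.03,(255,255,0))):
    u=wproj(c,np.c_[.6465+rr*np.cos(a),.2806+rr*np.sin(a),a*0+z]); cv2.polylines(im,[np.round(u).astype(np.int32)],True,col,1)
cv2.imwrite("pics/w1.png",im)
E
```

```text
t 2.85 tcp [0.6526 0.2743 0.1266] jaw -90.7 turn dyaw 0.7 -> twist -0.7 J1,J6 [35.8 53.5] grip 1.0 F [-1.   0.2 -0.8] tilt [ 0.004  0.004 -1.   ]
0 [0.0204, -0.0016, 0.0015] -0.17
1 [0.0204, -0.0016, 0.0015] -0.17
2 [0.0204, -0.0016, 0.0015] -0.17
3 [0.0204, -0.0016, 0.0015] -0.17
```

View pics/w1.png

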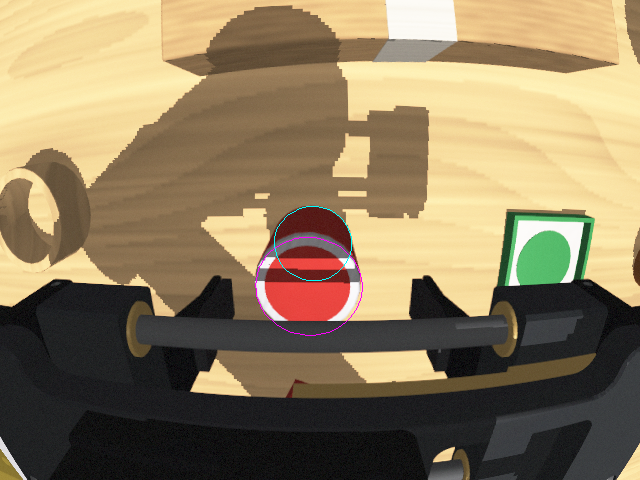

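>>> {"name": "apply_moves", "arguments": {
  "xyz": [
    [0.02, -0.006, 0.006],
    [0.02, 0, 0],
    [0.02, 0, 0],
    [0.018, 0, 0],
    [0.004, 0, 0]
  ],
  "twist": [0, 0, 0, 0, 0],
  "claw": [1, 1, 1, 1, 1]
}}

```text
time_s: 3.4
tcp_pos: [0.6543, 0.2859, 0.0551]
ee_rot: [[0.024, -0.008, -1.0], [0.013, -1.0, 0.008], [-1.0, -0.013, -0.024]]
wrist_force: [0.3, 0.1, -0.9]
gripper_width: 0.999
```

```bash
python3 - <<'E'
from h import *
from station import r,imaging
plan((.6465,.2806,.045),90,1)
for k in range(6): 
    imaging.capture("top")
    s=r.sense(); print(s["time_s"],s["tcp_pos"].round(4),s["ee_rot"][:,0].round(3),s["joint_velocities"].round(2))
E
```

```text
t 3.4 tcp [0.6543 0.2859 0.0551] jaw -90.4 turn dyaw 0.4 -> twist -0.4 J1,J6 [36.6 52.8] grip 0.999 F [ 0.3  0.1 -0.9] tilt [ 0.024  0.013 -1.   ]
0 [0.0101, 0.0054, 0.0077] -0.43
3.45 [0.6548 0.2862 0.0557] [ 0.025  0.014 -1.   ] [-0.13 -1.21  1.08  0.24 -0.94  0.12]
3.5 [0.6552 0.2863 0.0567] [ 0.026  0.014 -1.   ] [-0.1  -1.01  0.84  0.2  -0.15 -0.01]
3.55 [0.6555 0.2864 0.0574] [ 0.027  0.015 -1.   ] [-0.1  -0.54  0.2  -0.07  0.22  0.02]
3.6 [0.6556 0.2864 0.0576] [ 0.028  0.015 -0.999] [-0.05 -0.3  -0.06 -0.25  0.16  0.19]
3.65 [0.6555 0.2864 0.0576] [ 0.028  0.015 -0.999] [-0.07 -0.02 -0.31 -0.11  0.14 -0.07]
3.7 [0.6554 0.2863 0.0575] [ 0.027  0.015 -1.   ] [ 0.02  0.2  -0.43 -0.2   0.19 -0.05]
```

>>> {"name": "apply_moves", "arguments": {
  "xyz": [
    [0.006, 0.006, 0.009],
    [0.006, 0, 0],
    [0, 0, 0]
  ],
  "twist": [0, 0, 0],
  "claw": [1, 1, 1]
}}

```text
time_s: 4.0
tcp_pos: [0.6482, 0.2814, 0.0479]
ee_rot: [[0.032, -0.007, -0.999], [0.018, -1.0, 0.008], [-0.999, -0.018, -0.032]]
wrist_force: [-0.9, 0.6, -0.6]
gripper_width: 1.0
```

>>> {"name": "apply_moves", "arguments": {
  "xyz": [
    [0.0, 0, 0.001],
    [0, 0, 0],
    [0, 0, 0],
    [0, 0, 0],
    [0, 0, 0]
  ],
  "twist": [0, 0, 0, 0, 0],
  "claw": [0, 0, 0, 0, 0]
}}

```text
time_s: 4.5
tcp_pos: [0.6487, 0.2823, 0.0493]
ee_rot: [[0.035, -0.007, -0.999], [0.019, -1.0, 0.007], [-0.999, -0.02, -0.035]]
wrist_force: [0.3, 0.2, 0.2]
gripper_width: 0.686
```

>>> {"name": "apply_moves", "arguments": {
  "xyz": [
    [-0.01, 0, 0],
    [-0.02, 0, 0],
    [-0.025, 0, 0],
    [-0.02, 0, 0],
    [0, 0, 0.02],
    [0, 0, 0.03],
    [0, 0, 0.03],
    [0, 0, 0.03],
    [0, 0, 0.03],
    [0, 0, 0.02],
    [0, 0, 0.01],
    [0, 0, 0]
  ],
  "twist": [0, 0, 0, 0, 0, 0, 0, 0, 0, 0, 0, 0],
  "claw": [0, 0, 0, 0, 0, 0, 0, 0, 0, 0, 0, 0]
}}

```text
time_s: 5.7
tcp_pos: [0.464, 0.2776, 0.1175]
ee_rot: [[0.018, -0.013, -1.0], [0.012, -1.0, 0.014], [-1.0, -0.012, -0.017]]
wrist_force: [-0.9, 0.6, -3.8]
gripper_width: 0.682
```

```bash
python3 -c "
from h import *
plan((.459,.2762,.054),90,1)"
```

```text
t 5.7 tcp [0.464  0.2776 0.1175] jaw -90.8 turn dyaw 0.8 -> twist -0.8 J1,J6 [48.3 40.7] grip 0.682 F [-0.9  0.6 -3.8] tilt [ 0.018  0.012 -1.   ]
0 [0.0635, 0.0015, 0.005] -0.76
```

>>> {"name": "apply_moves", "arguments": {
  "xyz": [
    [0.01, 0.001, 0.002],
    [0.015, 0, 0.001],
    [0.015, 0, 0.001],
    [0.01, 0, 0],
    [0.005, 0, 0],
    [0, 0, 0]
  ],
  "twist": [0, 0, 0, 0, 0, 0],
  "claw": [0, 0, 0, 0, 0, 0]
}}

```text
time_s: 6.3
tcp_pos: [0.4658, 0.2783, 0.0585]
ee_rot: [[0.02, -0.016, -1.0], [0.014, -1.0, 0.016], [-1.0, -0.014, -0.02]]
wrist_force: [-0.4, 0.6, -3.9]
gripper_width: 0.684
```

```bash
python3 - <<'E'
from h import *
plan((.461,.2762,.0533),90,1)
from station import imaging
im=[]
for n in ("scene","wrist"):
    c=imaging.capture(n); i=c["pixels"][:,:,::-1].copy(); im.append(i)
cv2.imwrite("pics/p1.png",np.hstack([cv2.resize(im[0][200:400,400:640],(480,400)),cv2.resize(im[1][150:430,180:460],(320,400))]))
E
```

```text
t 6.3 tcp [0.4658 0.2783 0.0585] jaw -90.9 turn dyaw 0.9 -> twist -0.9 J1,J6 [48.2 40.4] grip 0.684 F [-0.4  0.6 -3.9] tilt [ 0.02   0.014 -1.   ]
0 [0.0052, 0.0022, 0.0047] -0.93
```

View pics/p1.png

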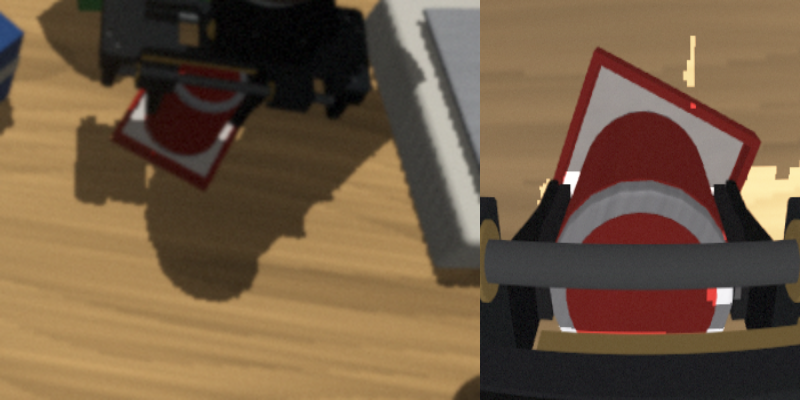

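>>> {"name": "apply_moves", "arguments": {
  "xyz": [
    [0.0, 0.002, 0.006],
    [0.002, 0, 0.001],
    [0.002, 0, 0],
    [0, 0, 0]
  ],
  "twist": [0, 0, 0, 0],
  "claw": [0, 0, 0, 0]
}}

```text
time_s: 6.8
tcp_pos: [0.4594, 0.2777, 0.057]
ee_rot: [[0.025, -0.015, -1.0], [0.018, -1.0, 0.016], [-1.0, -0.018, -0.024]]
wrist_force: [-1.2, -0.7, -2.7]
gripper_width: 0.685
```

>>> {"name": "apply_moves", "arguments": {
  "xyz": [
    [0.003, 0, 0],
    [0.002, 0, 0],
    [0, 0, 0]
  ],
  "twist": [0, 0, 0],
  "claw": [0, 0, 0]
}}

```text
time_s: 7.1
tcp_pos: [0.4598, 0.2783, 0.0534]
ee_rot: [[0.026, -0.014, -1.0], [0.019, -1.0, 0.015], [-0.999, -0.019, -0.026]]
wrist_force: [0.7, -0.7, -3.9]
gripper_width: 0.685
```

>>> {"name": "apply_moves", "arguments": {
  "xyz": [
    [0.003, 0, 0],
    [0, 0, 0]
  ],
  "twist": [0, 0],
  "claw": [0, 0]
}}

```text
time_s: 7.3
tcp_pos: [0.4602, 0.2789, 0.0539]
ee_rot: [[0.027, -0.013, -1.0], [0.018, -1.0, 0.013], [-0.999, -0.019, -0.027]]
wrist_force: [-0.8, -0.5, -4.0]
gripper_width: 0.686
```

>>> {"name": "apply_moves", "arguments": {
  "xyz": [
    [0.003, 0.001, 0],
    [0.003, 0, 0],
    [0, 0, 0]
  ],
  "twist": [0, 0, 0],
  "claw": [0, 0, 0]
}}

```text
time_s: 7.6
tcp_pos: [0.461, 0.2796, 0.0538]
ee_rot: [[0.03, -0.011, -0.999], [0.02, -1.0, 0.011], [-0.999, -0.02, -0.03]]
wrist_force: [0.5, -0.6, -3.4]
gripper_width: 0.685
```

>>> {"name": "apply_moves", "arguments": {
  "xyz": [
    [0.006, 0.002, 0.001],
    [0, 0, 0]
  ],
  "twist": [0, 0],
  "claw": [0, 0]
}}

```text
time_s: 7.8
tcp_pos: [0.4631, 0.2805, 0.0532]
ee_rot: [[0.038, -0.006, -0.999], [0.025, -1.0, 0.007], [-0.999, -0.025, -0.038]]
wrist_force: [-1.0, -0.5, -5.1]
gripper_width: 0.684
```

```bash
python3 - <<'E'
from h import *
from station import r,imaging
im=[]
for n in ("scene","wrist"):
    c=imaging.capture(n); i=c["pixels"][:,:,::-1].copy(); im.append(i)
cv2.imwrite("pics/p2.png",np.hstack([cv2.resize(im[0][200:400,400:640],(480,400)),cv2.resize(im[1][150:430,180:460],(320,400))]))
s=r.sense()
for k in("time_s","tcp_pos","joints","joint_velocities","effort","wrist_force","moment"): print(k,np.round(s[k],3))
E
```

```text
time_s 7.9
tcp_pos [0.463 0.281 0.052]
joints [ 48.754  24.973 -26.532   1.164 -36.008  39.914]
joint_velocities [ 0.074  0.284  0.33   0.327 -0.243 -0.089]
effort [-1.2200e+00 -3.4344e+01  1.1614e+01  2.6230e+00  6.4000e-02  4.0000e-03]
wrist_force [-1.114  1.463  6.605]
moment [ 0.005  0.432 -0.026]
```

View pics/p2.png

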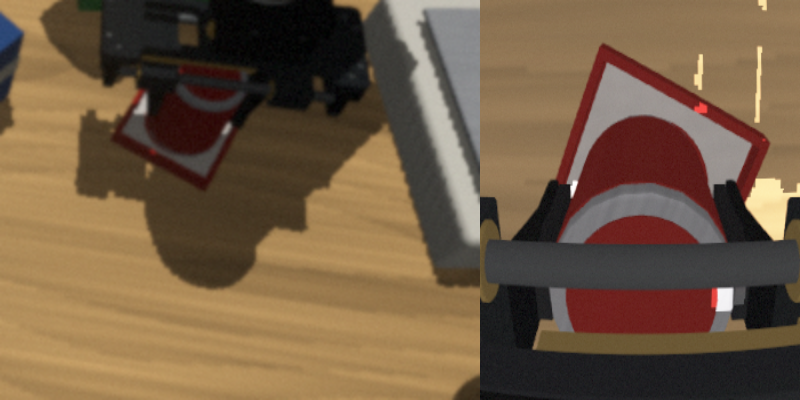

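>>> {"name": "apply_moves", "arguments": {
  "xyz": [
    [-0.001, 0.005, 0.004],
    [0, 0, 0],
    [0, 0, 0]
  ],
  "twist": [0, 0, 0],
  "claw": [0, 0, 0]
}}

```text
time_s: 8.2
tcp_pos: [0.4588, 0.275, 0.0525]
ee_rot: [[0.037, -0.007, -0.999], [0.024, -1.0, 0.008], [-0.999, -0.024, -0.037]]
wrist_force: [-0.6, 3.1, 3.6]
gripper_width: 0.686
```

>>> {"name": "apply_moves", "arguments": {
  "xyz": [
    [0, 0, 0],
    [0, 0, 0],
    [0, 0, 0],
    [0, 0, 0],
    [-0.03, 0, 0],
    [-0.04, 0, 0],
    [-0.04, 0, 0],
    [-0.04, 0, 0]
  ],
  "twist": [0, 0, 0, 0, 0, 0, 0, 0],
  "claw": [1, 1, 1, 1, 1, 1, 1, 1]
}}

```text
time_s: 9.0
tcp_pos: [0.4504, 0.2676, 0.1982]
ee_rot: [[0.022, -0.009, -1.0], [0.009, -1.0, 0.009], [-1.0, -0.009, -0.022]]
wrist_force: [1.5, 1.6, 0.7]
gripper_width: 0.999
```

```bash
python3 -c "
from h import *
plan((.466,.0865,.26),51.2,8)"
```

```text
t 9.0 tcp [0.4504 0.2676 0.1982] jaw -90.5 turn dyaw -38.3 -> twist 38.3 J1,J6 [48.8 40.2] grip 0.999 F [1.5 1.6 0.7] tilt [ 0.022  0.009 -1.   ]
0 [-0.0077, 0.0226, -0.0022] 4.78
1 [-0.0077, 0.0224, -0.004] 4.78
2 [-0.0077, 0.0219, -0.0059] 4.78
3 [-0.0077, 0.0214, -0.0077] 4.78
4 [-0.0077, 0.0207, -0.0094] 4.78
5 [-0.0077, 0.0198, -0.0111] 4.78
6 [-0.0077, 0.0188, -0.0128] 4.78
7 [-0.0077, 0.0177, -0.0143] 4.78
```

>>> {"name": "apply_moves", "arguments": {
  "xyz": [
    [0, 0.0226, -0.002],
    [0, 0.0224, -0.004],
    [0, 0.022, -0.006],
    [0, 0.0214, -0.008],
    [0, 0.021, -0.0094],
    [0, 0.02, -0.011],
    [0, 0.019, -0.013],
    [0, 0.018, -0.0143],
    [0, 0, 0]
  ],
  "twist": [4.8, 4.8, 4.8, 4.8, 4.8, 4.8, 4.8, 4.7, 0],
  "claw": [1, 1, 1, 1, 1, 1, 1, 1, 1]
}}

```text
time_s: 9.9
tcp_pos: [0.4664, 0.0809, 0.2027]
ee_rot: [[0.035, -0.646, -0.763], [0.02, -0.763, 0.647], [-0.999, -0.037, -0.014]]
wrist_force: [-0.7, -0.1, 0.1]
gripper_width: 0.998
```

```bash
python3 - <<'E'
from h import *
from station import r,imaging
plan((.4641,.0879,.075),51.2,1)
c=imaging.capture("wrist"); im=c["pixels"][:,:,::-1].copy()
from fit import box
R=lambda y:np.array([[np.cos(y),-np.sin(y),0],[np.sin(y),np.cos(y),0],[0,0,1]])
P=box(.074,.046,.1)@R(2.4653).T+[.4641,.0879,0]
for z in (0,1):
    u=wproj(c,P[z::2][[0,1,3,2]]); cv2.polylines(im,[np.round(u).astype(np.int32)],True,((255,255,0),(255,0,255))[z],1)
a=np.linspace(0,7,60)
u=wproj(c,np.c_[.459+.03*np.cos(a),.2762+.03*np.sin(a),a*0+.089]); cv2.polylines(im,[np.round(u).astype(np.int32)],True,(0,255,255),1)
cv2.imwrite("pics/w2.png",im)
c=imaging.capture("scene");cv2.imwrite("pics/s2.png",c["pixels"][:,:,::-1])
E
```

```text
t 9.9 tcp [0.4664 0.0809 0.2027] jaw -130.3 turn dyaw 1.5 -> twist -1.5 J1,J6 [29.6 20.2] grip 0.998 F [-0.7 -0.1  0.1] tilt [ 0.035  0.02  -0.999]
0 [0.1277, -0.0039, 0.0063] -1.46
```

View pics/w2.png

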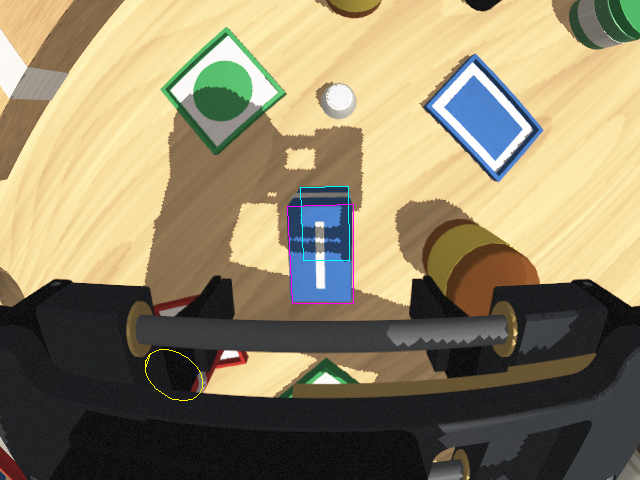

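View pics/s2.png

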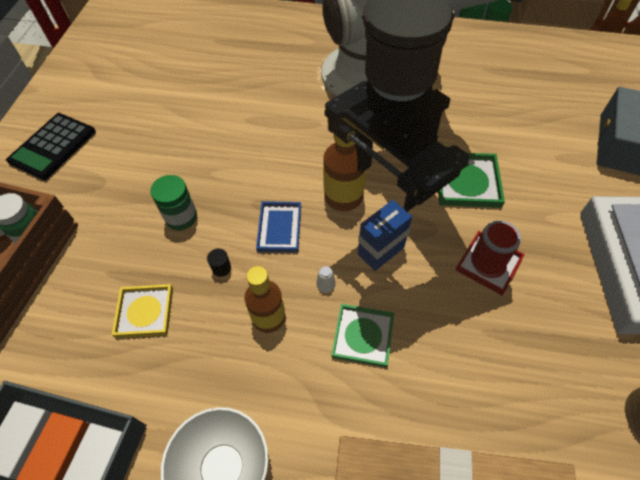

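>>> {"name": "apply_moves", "arguments": {
  "xyz": [
    [0.03, 0.001, 0.008],
    [0.04, 0, 0],
    [0.04, 0, 0],
    [0.015, 0, 0]
  ],
  "twist": [-1.5, 0, 0, 0],
  "claw": [1, 1, 1, 1]
}}

```text
time_s: 10.4
tcp_pos: [0.4693, 0.0951, 0.0785]
ee_rot: [[0.049, -0.614, -0.787], [0.027, -0.787, 0.616], [-0.998, -0.051, -0.022]]
wrist_force: [-0.2, -0.9, -0.1]
gripper_width: 1.002
```

```bash
python3 -c "
from h import *
plan((.4641,.0879,.078),51.2,1)"
```

```text
t 10.4 tcp [0.4693 0.0951 0.0785] jaw -128.0 turn dyaw -0.8 -> twist 0.8 J1,J6 [31.  20.8] grip 1.002 F [-0.2 -0.9 -0.1] tilt [ 0.049  0.027 -0.998]
0 [0.0005, 0.0088, -0.0004] 0.83
```

>>> {"name": "apply_moves", "arguments": {
  "xyz": [
    [-0.05, 0, 0],
    [-0.05, 0, 0],
    [-0.05, 0, 0]
  ],
  "twist": [0, 0, 0],
  "claw": [1, 1, 1]
}}

```text
time_s: 10.7
tcp_pos: [0.4578, 0.0921, 0.2169]
ee_rot: [[0.015, -0.611, -0.792], [0.009, -0.792, 0.611], [-1.0, -0.016, -0.007]]
wrist_force: [1.2, 2.0, 0.1]
gripper_width: 1.001
```

```bash
python3 - <<'E'
from h import *
from station import r,imaging
for i in range(6):
    s=r.sense();print(s["tcp_pos"].round(4),s["ee_rot"][:,0].round(3),s["joints"].round(2)); imaging.capture("top")
E
```

```text
[0.4578 0.0921 0.2169] [ 0.015  0.009 -1.   ] [ 3.141e+01  7.010e+00 -2.317e+01  3.000e-02 -5.883e+01  2.093e+01]
[0.463  0.0938 0.2267] [ 0.033  0.015 -0.999] [ 31.41   6.47 -22.4    0.32 -59.05  20.93]
[0.4628 0.0942 0.2238] [ 0.033  0.017 -0.999] [ 31.41   6.61 -22.67   0.22 -58.6   20.93]
[0.4607 0.0935 0.2204] [ 0.027  0.015 -1.   ] [ 31.4    6.75 -22.97   0.08 -58.51  20.93]
[0.4591 0.0927 0.218 ] [ 0.022  0.013 -1.   ] [ 3.138e+01  6.860e+00 -2.317e+01  2.000e-02 -5.850e+01  2.092e+01]
[0.4582 0.0921 0.2166] [ 0.019  0.011 -1.   ] [ 31.37   6.94 -23.29   0.   -58.5   20.92]
```

>>> {"name": "apply_moves", "arguments": {
  "xyz": [
    [-0.05, 0, 0],
    [-0.05, 0, 0],
    [-0.03, 0, 0]
  ],
  "twist": [0, 0, 0],
  "claw": [1, 1, 1]
}}

```text
time_s: 11.3
tcp_pos: [0.4516, 0.0894, 0.3389]
ee_rot: [[-0.006, -0.611, -0.792], [-0.001, -0.792, 0.611], [-1.0, 0.005, 0.004]]
wrist_force: [0.7, 0.3, 0.1]
gripper_width: 1.002
```

```bash
python3 -c "
from h import *
plan((.4641,.0879,.078),51.2,6)"
```

```text
t 11.3 tcp [0.4516 0.0894 0.3389] jaw -127.7 turn dyaw -1.1 -> twist 1.1 J1,J6 [31.4 20.9] grip 1.002 F [0.7 0.3 0.1] tilt [-0.006 -0.001 -1.   ]
0 [0.0435, -0.0011, -0.0018] 0.19
1 [0.0435, -0.0011, -0.0018] 0.19
2 [0.0435, -0.0011, -0.0018] 0.19
3 [0.0435, -0.0011, -0.0018] 0.19
4 [0.0435, -0.0011, -0.0018] 0.19
5 [0.0435, -0.0011, -0.0018] 0.19
```

>>> {"name": "apply_moves", "arguments": {
  "xyz": [
    [0.03, -0.002, -0.004],
    [0.048, -0.002, -0.005],
    [0.05, 0, 0],
    [0.05, 0, 0],
    [0.048, 0, 0],
    [0.03, 0, 0]
  ],
  "twist": [1, 0, 0, 0, 0, 0],
  "claw": [1, 1, 1, 1, 1, 1]
}}

```text
time_s: 11.9
tcp_pos: [0.4657, 0.0895, 0.0809]
ee_rot: [[0.007, -0.622, -0.783], [0.003, -0.783, 0.622], [-1.0, -0.007, -0.004]]
wrist_force: [-0.3, -0.2, -0.2]
gripper_width: 1.005
```

```bash
python3 -c "
from h import *
plan((.4641,.0879,.078),51.2,1)"
```

```text
t 11.9 tcp [0.4657 0.0895 0.0809] jaw -128.5 turn dyaw -0.3 -> twist 0.3 J1,J6 [30.6 20.9] grip 1.005 F [-0.3 -0.2 -0.2] tilt [ 0.007  0.003 -1.   ]
0 [0.0029, 0.0022, 0.0003] 0.35
```

Excellent — tilt near zero. Close.

>>> {"name": "apply_moves", "arguments": {
  "xyz": [
    [0.003, 0.002, 0],
    [0, 0, 0],
    [0, 0, 0],
    [0, 0, 0],
    [0, 0, 0],
    [0, 0, 0]
  ],
  "twist": [0, 0, 0, 0, 0, 0],
  "claw": [0, 0, 0, 0, 0, 0]
}}

```text
time_s: 12.5
tcp_pos: [0.4631, 0.0875, 0.0762]
ee_rot: [[0.002, -0.62, -0.784], [-0.001, -0.784, 0.62], [-1.0, -0.001, -0.002]]
wrist_force: [-0.0, 1.1, 0.4]
gripper_width: 0.538
```

>>> {"name": "apply_moves", "arguments": {
  "xyz": [
    [-0.02, 0, 0],
    [-0.03, 0, -0.01],
    [-0.03, 0, -0.01],
    [-0.02, 0, -0.005]
  ],
  "twist": [0, 0, 0, 0],
  "claw": [0, 0, 0, 0]
}}

```text
time_s: 12.9
tcp_pos: [0.4805, 0.071, 0.1789]
ee_rot: [[-0.003, -0.62, -0.784], [-0.002, -0.784, 0.62], [-1.0, 0.003, 0.001]]
wrist_force: [0.6, -0.1, -1.2]
gripper_width: 0.53
```

```bash
python3 -c "
from h import *
plan((.465,-.101,.17),98.9,8)"
```

```text
t 12.9 tcp [0.4805 0.071  0.1789] jaw -128.3 turn dyaw 47.2 -> twist -47.2 J1,J6 [27.6 24. ] grip 0.53 F [ 0.6 -0.1 -1.2] tilt [-0.003 -0.002 -1.   ]
0 [0.0011, 0.0181, -0.0118] -5.9
1 [0.0011, 0.0192, -0.0099] -5.9
2 [0.0011, 0.0201, -0.0079] -5.9
3 [0.0011, 0.0208, -0.0058] -5.9
4 [0.0011, 0.0213, -0.0036] -5.9
5 [0.0011, 0.0215, -0.0014] -5.9
6 [0.0011, 0.0216, 0.0009] -5.9
7 [0.0011, 0.0214, 0.0031] -5.9
```

>>> {"name": "apply_moves", "arguments": {
  "xyz": [
    [0, 0.018, -0.012],
    [0, 0.019, -0.01],
    [0, 0.02, -0.008],
    [0, 0.021, -0.006],
    [0, 0.021, -0.004],
    [0, 0.0215, -0.0014],
    [0, 0.0215, 0.001],
    [0, 0.021, 0.003]
  ],
  "twist": [-5.9, -5.9, -5.9, -5.9, -5.9, -5.9, -5.9, -5.9],
  "claw": [0, 0, 0, 0, 0, 0, 0, 0]
}}

```text
time_s: 13.7
tcp_pos: [0.4703, -0.1042, 0.1873]
ee_rot: [[0.015, 0.19, -0.982], [0.006, -0.982, -0.19], [-1.0, -0.003, -0.016]]
wrist_force: [-0.3, 0.2, -1.7]
gripper_width: 0.528
```

```bash
python3 -c "
from h import *
plan((.447,-.101,.080),98.9,4)"
```

```text
t 13.7 tcp [ 0.4703 -0.1042  0.1873] jaw -79.0 turn dyaw -2.1 -> twist 2.1 J1,J6 [ 6.7 94.4] grip 0.528 F [-0.3  0.2 -1.7] tilt [ 0.015  0.006 -1.   ]
0 [0.0268, -0.0019, 0.0056] 0.52
1 [0.0268, -0.0018, 0.0056] 0.52
2 [0.0268, -0.0018, 0.0056] 0.52
3 [0.0268, -0.0017, 0.0056] 0.52
```

>>> {"name": "apply_moves", "arguments": {
  "xyz": [
    [0.005, -0.003, 0.011],
    [0.025, -0.003, 0.011],
    [0.035, 0, 0.002],
    [0.025, 0, 0.001],
    [0.005, 0, 0]
  ],
  "twist": [1, 1, 0, 0, 0],
  "claw": [0, 0, 0, 0, 0]
}}

```text
time_s: 14.2
tcp_pos: [0.4465, -0.1049, 0.0937]
ee_rot: [[0.026, 0.151, -0.988], [0.007, -0.989, -0.15], [-1.0, -0.003, -0.027]]
wrist_force: [-1.3, 0.7, -0.1]
gripper_width: 0.526
```

```bash
python3 - <<'E'
from h import *
from station import r,imaging
plan((.447,-.101,.0805),98.9,1)
from fit import box
c=imaging.capture("wrist"); im=c["pixels"][:,:,::-1].copy()
R=lambda y:np.array([[np.cos(y),-np.sin(y),0],[np.sin(y),np.cos(y),0],[0,0,1]])
P=box(.102,.074,.014)@R(.155).T+[.4469,-.101,0]
u=wproj(c,P[1::2][[0,1,3,2]]); cv2.polylines(im,[np.round(u).astype(np.int32)],True,(255,0,255),1)
cv2.imwrite("pics/w3.png",im)
E
```

```text
t 14.2 tcp [ 0.4465 -0.1049  0.0937] jaw -81.3 turn dyaw 0.2 -> twist -0.2 J1,J6 [ 7.  91.9] grip 0.526 F [-1.3  0.7 -0.1] tilt [ 0.026  0.007 -1.   ]
0 [0.0132, -0.0038, -0.0011] -0.24
```

View pics/w3.png

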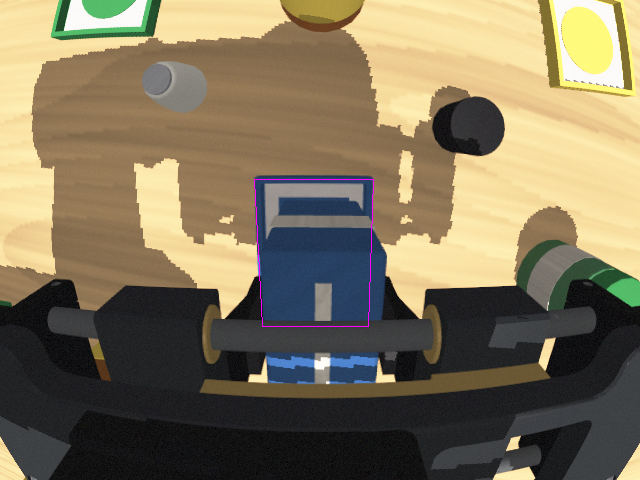

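>>> {"name": "apply_moves", "arguments": {
  "xyz": [
    [0.01, -0.004, 0.002],
    [0.006, 0, 0.001],
    [0.003, 0, 0]
  ],
  "twist": [0, 0, 0],
  "claw": [0, 0, 0]
}}

```text
time_s: 14.55
tcp_pos: [0.4488, -0.1004, 0.0797]
ee_rot: [[0.038, 0.152, -0.988], [0.008, -0.988, -0.152], [-0.999, -0.002, -0.038]]
wrist_force: [-7.7, 8.9, 24.4]
gripper_width: 0.525
```

>>> {"name": "apply_moves", "arguments": {
  "xyz": [
    [-0.003, 0, 0.003],
    [0, 0, 0]
  ],
  "twist": [0, 0],
  "claw": [0, 0]
}}

```text
time_s: 14.75
tcp_pos: [0.4477, -0.1006, 0.0849]
ee_rot: [[0.043, 0.153, -0.987], [0.008, -0.988, -0.153], [-0.999, -0.002, -0.043]]
wrist_force: [0.5, 0.5, -2.1]
gripper_width: 0.524
```

>>> {"name": "apply_moves", "arguments": {
  "xyz": [
    [0.005, 0, 0.003]
  ],
  "twist": [0],
  "claw": [0]
}}

```text
time_s: 14.85
tcp_pos: [0.4464, -0.101, 0.0809]
ee_rot: [[0.047, 0.154, -0.987], [0.008, -0.988, -0.154], [-0.999, -0.001, -0.047]]
wrist_force: [0.8, 0.4, -1.3]
gripper_width: 0.524
```

Within about 1 mm of the floor; open.

>>> {"name": "apply_moves", "arguments": {
  "xyz": [
    [0.001, 0, 0],
    [0, 0, 0],
    [0, 0, 0],
    [0, 0, 0]
  ],
  "twist": [0, 0, 0, 0],
  "claw": [0.8, 0.8, 0.8, 0.8]
}}

```text
time_s: 15.25
tcp_pos: [0.4462, -0.1015, 0.0796]
ee_rot: [[0.046, 0.154, -0.987], [0.008, -0.988, -0.154], [-0.999, -0.001, -0.047]]
wrist_force: [0.3, -0.2, 0.6]
gripper_width: 0.769
```

>>> {"name": "apply_moves", "arguments": {
  "xyz": [
    [-0.04, 0, 0],
    [-0.05, 0, 0],
    [-0.05, 0, 0],
    [-0.05, 0, 0],
    [-0.03, 0, 0]
  ],
  "twist": [0, 0, 0, 0, 0],
  "claw": [1, 1, 1, 1, 1]
}}

```text
time_s: 15.75
tcp_pos: [0.4335, -0.1038, 0.3013]
ee_rot: [[0.031, 0.153, -0.988], [0.006, -0.988, -0.153], [-1.0, -0.001, -0.031]]
wrist_force: [0.7, -0.7, 0.1]
gripper_width: 0.994
```

```bash
python3 - <<'E'
from h import *
from station import r,imaging
plan((.4532,-.2863,.28),0,8)
c=imaging.capture("wrist"); im=c["pixels"][:,:,::-1].copy()
R=lambda y:np.array([[np.cos(y),-np.sin(y),0],[np.sin(y),np.cos(y),0],[0,0,1]])
from fit import box
P=box(.074,.046,.1)@R(.155).T+[.4469,-.101,0.004]
for z in (0,1):
    u=wproj(c,P[z::2][[0,1,3,2]]); cv2.polylines(im,[np.round(u).astype(np.int32)],True,((255,255,0),(255,0,255))[z],1)
cv2.imwrite("pics/w4.png",im)
E
```

```text
t 15.75 tcp [ 0.4335 -0.1038  0.3013] jaw -81.2 turn dyaw 81.2 -> twist -81.2 J1,J6 [ 7.5 91.4] grip 0.994 F [ 0.7 -0.7  0.1] tilt [ 0.031  0.006 -1.   ]
0 [0.0027, 0.0229, 0.001] -10.15
1 [0.0027, 0.0224, 0.0051] -10.15
2 [0.0027, 0.0211, 0.0089] -10.15
3 [0.0027, 0.0192, 0.0125] -10.15
4 [0.0027, 0.0167, 0.0157] -10.15
5 [0.0027, 0.0137, 0.0184] -10.15
6 [0.0027, 0.0102, 0.0205] -10.15
7 [0.0027, 0.0065, 0.022] -10.15
```

View pics/w4.png

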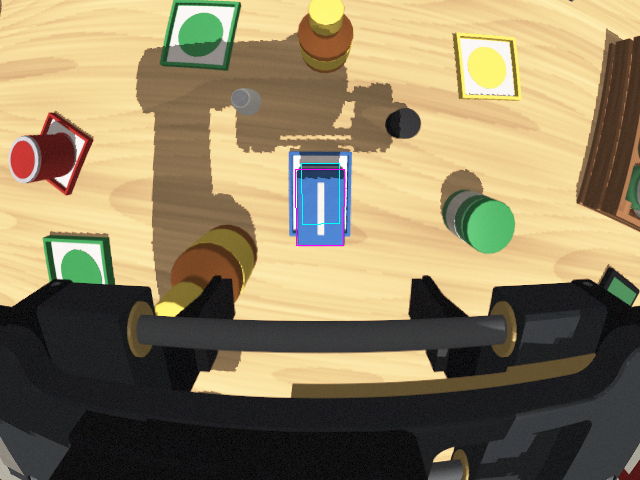

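>>> {"name": "apply_moves", "arguments": {
  "xyz": [
    [0, 0.03, 0.002],
    [0, 0.04, 0.002],
    [0, 0.045, 0.003],
    [0, 0.04, 0.002],
    [0, 0.025, 0.002],
    [-0.05, 0, 0],
    [-0.05, 0, 0]
  ],
  "twist": [0, 0, 0, 0, 0, 0, 0],
  "claw": [1, 1, 1, 1, 1, 1, 1]
}}

```text
time_s: 16.5
tcp_pos: [0.4472, -0.2899, 0.4009]
ee_rot: [[0.03, 0.156, -0.987], [0.014, -0.988, -0.156], [-0.999, -0.009, -0.032]]
wrist_force: [1.1, -0.0, 1.1]
gripper_width: 1.0
```

```bash
python3 -c "
from h import *
plan((.4532,-.2863,.055),98,7)"
```

```text
t 16.5 tcp [ 0.4472 -0.2899  0.4009] jaw -81.0 turn dyaw -1.0 -> twist 1.0 J1,J6 [-16.2 115.3] grip 1.0 F [ 1.1 -0.   1.1] tilt [ 0.03   0.014 -0.999]
0 [0.0494, -0.0004, -0.0009] 0.14
1 [0.0494, -0.0004, -0.0009] 0.14
2 [0.0494, -0.0004, -0.0009] 0.14
3 [0.0494, -0.0004, -0.0009] 0.14
4 [0.0494, -0.0004, -0.0009] 0.14
5 [0.0494, -0.0004, -0.0009] 0.14
6 [0.0494, -0.0004, -0.0009] 0.14
```

>>> {"name": "apply_moves", "arguments": {
  "xyz": [
    [0.04, 0, 0.003],
    [0.05, 0, 0.003],
    [0.05, 0, 0],
    [0.05, 0, 0],
    [0.05, 0, 0],
    [0.04, 0, 0]
  ],
  "twist": [0, 0, 0, 0, 0, 0],
  "claw": [1, 1, 1, 1, 1, 1]
}}

```text
time_s: 17.1
tcp_pos: [0.4634, -0.2956, 0.131]
ee_rot: [[0.067, 0.154, -0.986], [-0.003, -0.988, -0.154], [-0.998, 0.013, -0.066]]
wrist_force: [0.3, -0.1, -0.6]
gripper_width: 1.002
```

```bash
python3 - <<'E'
from h import *
from station import r,imaging
plan((.4532,-.2863,.055),98.5,2)
c=imaging.capture("wrist"); im=c["pixels"][:,:,::-1].copy()
a=np.linspace(0,2*np.pi,60)
for z,rr,col in((.09,.03,(255,0,255)),(0,.03,(255,255,0))):
    u=wproj(c,np.c_[.4532+rr*np.cos(a),-.2863+rr*np.sin(a),a*0+z]); cv2.polylines(im,[np.round(u).astype(np.int32)],True,col,1)
cv2.imwrite("pics/w5.png",im)
E
```

```text
t 17.1 tcp [ 0.4634 -0.2956  0.131 ] jaw -81.2 turn dyaw -0.3 -> twist 0.3 J1,J6 [-16.1 115.8] grip 1.002 F [ 0.3 -0.1 -0.6] tilt [ 0.067 -0.003 -0.998]
0 [0.038, -0.0054, 0.0043] 0.17
1 [0.038, -0.0054, 0.0044] 0.17
```

View pics/w5.png

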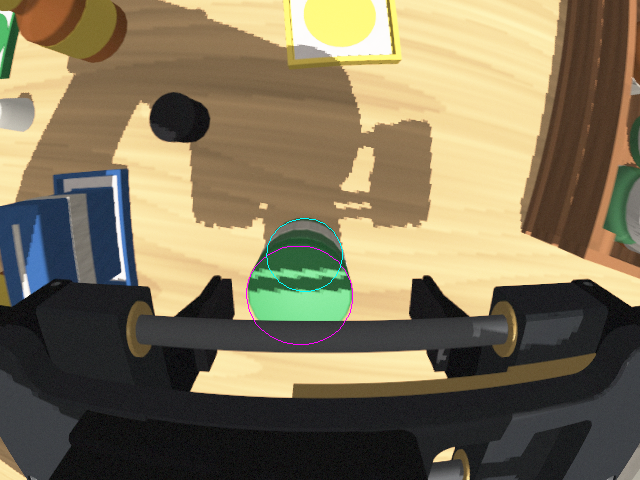

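>>> {"name": "apply_moves", "arguments": {
  "xyz": [
    [-0.05, -0.005, 0.005],
    [-0.05, -0.005, 0],
    [-0.05, 0, 0],
    [0, 0, 0]
  ],
  "twist": [0, 0, 0, 0],
  "claw": [1, 1, 1, 1]
}}

```text
time_s: 17.55
tcp_pos: [0.4429, -0.285, 0.2747]
ee_rot: [[0.039, 0.152, -0.988], [0.006, -0.988, -0.152], [-0.999, 0.0, -0.039]]
wrist_force: [0.3, 0.0, 0.6]
gripper_width: 0.997
```

```bash
cat >> h.py <<'E'
def settle(n=5):
    from station import r,imaging
    for k in range(n):
        s=r.sense();print(round(s["time_s"],2),s["tcp_pos"].round(4),s["ee_rot"][:,0].round(3)); imaging.capture("top")
E
python3 - <<'E'
from h import *
settle()
E
```

```text
17.55 [ 0.4429 -0.285   0.2747] [ 0.039  0.006 -0.999]
17.6 [ 0.4413 -0.284   0.2712] [ 0.034  0.01  -0.999]
17.65 [ 0.4402 -0.2833  0.2684] [ 0.029  0.012 -1.   ]
17.7 [ 0.4395 -0.283   0.2666] [ 0.026  0.013 -1.   ]
17.75 [ 0.4391 -0.2829  0.2655] [ 0.024  0.014 -1.   ]
```

>>> {"name": "apply_moves", "arguments": {
  "xyz": [
    [-0.05, 0, 0],
    [-0.02, 0, 0]
  ],
  "twist": [0, 0],
  "claw": [1, 1]
}}

```text
time_s: 18.0
tcp_pos: [0.4344, -0.2828, 0.3298]
ee_rot: [[0.006, 0.15, -0.989], [0.02, -0.989, -0.15], [-1.0, -0.018, -0.009]]
wrist_force: [1.2, -0.1, 0.6]
gripper_width: 1.0
```

```bash
python3 - <<'E'
from h import *
settle(6)
plan((.4532,-.2863,.055),98.5,6)
E
```

```text
18.0 [ 0.4344 -0.2828  0.3298] [ 0.006  0.02  -1.   ]
18.05 [ 0.4345 -0.2827  0.3302] [ 0.007  0.02  -1.   ]
18.1 [ 0.4343 -0.2822  0.3279] [ 0.006  0.022 -1.   ]
18.15 [ 0.4337 -0.2817  0.3261] [ 0.003  0.024 -1.   ]
18.2 [ 0.4332 -0.2815  0.325 ] [ 0.001  0.024 -1.   ]
18.25 [ 0.4331 -0.2815  0.3246] [ 0.     0.025 -1.   ]
t 18.3 tcp [ 0.433  -0.2815  0.3246] jaw -81.4 turn dyaw -0.1 -> twist 0.1 J1,J6 [-15.8 114.7] grip 0.998 F [-0.5  0.1 -0.8] tilt [ 0.     0.024 -1.   ]
0 [0.0449, 0.0013, -0.0032] 0.02
1 [0.0449, 0.0013, -0.0032] 0.02
2 [0.0449, 0.0013, -0.0032] 0.02
3 [0.0449, 0.0013, -0.0032] 0.02
4 [0.0449, 0.0013, -0.0032] 0.02
5 [0.0449, 0.0013, -0.0032] 0.02
```

>>> {"name": "apply_moves", "arguments": {
  "xyz": [
    [0.04, 0.004, -0.006],
    [0.05, 0.004, -0.006],
    [0.05, 0.002, -0.003],
    [0.05, 0, 0],
    [0.04, 0, 0]
  ],
  "twist": [0, 0, 0, 0, 0],
  "claw": [1, 1, 1, 1, 1]
}}

```text
time_s: 18.8
tcp_pos: [0.452, -0.2854, 0.0922]
ee_rot: [[0.009, 0.15, -0.989], [0.02, -0.989, -0.15], [-1.0, -0.018, -0.011]]
wrist_force: [-0.2, 0.3, -0.6]
gripper_width: 0.998
```

```bash
python3 - <<'E'
from h import *
settle(4)
plan((.4532,-.2863,.055),98.5,1)
E
```

```text
18.8 [ 0.452  -0.2854  0.0922] [ 0.009  0.02  -1.   ]
18.85 [ 0.4475 -0.2834  0.0855] [-0.004  0.025 -1.   ]
18.9 [ 0.4485 -0.2841  0.089 ] [-0.003  0.024 -1.   ]
18.95 [ 0.4514 -0.2854  0.0929] [ 0.004  0.02  -1.   ]
t 19.0 tcp [ 0.4537 -0.2863  0.0956] jaw -81.3 turn dyaw -0.2 -> twist 0.2 J1,J6 [-15.6 115.4] grip 1.005 F [ 0.1 -0.5  0. ] tilt [ 0.01   0.018 -1.   ]
0 [0.0406, -0.0001, 0.0005] 0.2
```

>>> {"name": "apply_moves", "arguments": {
  "xyz": [
    [0.025, 0, 0.0],
    [0.017, 0, 0]
  ],
  "twist": [0, 0],
  "claw": [1, 1]
}}

```text
time_s: 19.2
tcp_pos: [0.4603, -0.2879, 0.0606]
ee_rot: [[0.026, 0.153, -0.988], [0.012, -0.988, -0.153], [-1.0, -0.007, -0.027]]
wrist_force: [0.4, -0.1, 0.1]
gripper_width: 1.002
```

```bash
python3 - <<'E'
from h import *
settle(4)
plan((.4532,-.2863,.055),98.5,1)
E
```

```text
19.2 [ 0.4603 -0.2879  0.0606] [ 0.026  0.012 -1.   ]
19.25 [ 0.46   -0.2878  0.0591] [ 0.024  0.012 -1.   ]
19.3 [ 0.4599 -0.2878  0.06  ] [ 0.024  0.012 -1.   ]
19.35 [ 0.4602 -0.288   0.0608] [ 0.025  0.012 -1.   ]
t 19.4 tcp [ 0.4604 -0.288   0.0611] jaw -81.2 turn dyaw -0.3 -> twist 0.3 J1,J6 [-15.5 115.5] grip 1.004 F [ 0.6 -0.2  0.7] tilt [ 0.025  0.011 -1.   ]
0 [0.0061, -0.0028, 0.0069] 0.34
```

>>> {"name": "apply_moves", "arguments": {
  "xyz": [
    [0.007, -0.003, 0.007],
    [0, 0, 0],
    [0, 0, 0],
    [0, 0, 0],
    [0, 0, 0]
  ],
  "twist": [0, 0, 0, 0, 0],
  "claw": [1, 0, 0, 0, 0]
}}

```text
time_s: 19.9
tcp_pos: [0.4553, -0.2869, 0.0589]
ee_rot: [[0.035, 0.154, -0.987], [0.008, -0.988, -0.154], [-0.999, -0.003, -0.036]]
wrist_force: [-0.5, 1.8, 0.6]
gripper_width: 0.723
```

>>> {"name": "apply_moves", "arguments": {
  "xyz": [
    [0, 0, 0],
    [0, 0, 0],
    [-0.02, 0, 0],
    [-0.04, 0, 0],
    [-0.05, 0, 0],
    [-0.05, 0, 0],
    [-0.05, 0, 0],
    [0, 0, 0]
  ],
  "twist": [0, 0, 0, 0, 0, 0, 0, 0],
  "claw": [0, 0, 0, 0, 0, 0, 0, 0]
}}

```text
time_s: 20.7
tcp_pos: [0.4458, -0.2883, 0.2707]
ee_rot: [[0.021, 0.152, -0.988], [0.013, -0.988, -0.152], [-1.0, -0.009, -0.023]]
wrist_force: [0.7, -0.7, -2.0]
gripper_width: 0.683
```

```bash
python3 - <<'E'
from h import *
settle(2)
plan((.622,.077,.28),98.5,11)
E
```

```text
20.7 [ 0.4458 -0.2883  0.2707] [ 0.021  0.013 -1.   ]
20.75 [ 0.4439 -0.2869  0.2666] [ 0.015  0.017 -1.   ]
t 20.8 tcp [ 0.4425 -0.2861  0.2635] jaw -81.3 turn dyaw -0.2 -> twist 0.2 J1,J6 [-16.  115.1] grip 0.685 F [-0.6 -0.1 -3.4] tilt [ 0.009  0.02  -1.   ]
0 [-0.0015, -0.0302, -0.0211] 0.02
1 [-0.0015, -0.0302, -0.0211] 0.02
2 [-0.0015, -0.0302, -0.0211] 0.02
3 [-0.0015, -0.0302, -0.0211] 0.02
4 [-0.0015, -0.0302, -0.0211] 0.02
5 [-0.0015, -0.0302, -0.0211] 0.02
6 [-0.0015, -0.0302, -0.0211] 0.02
7 [-0.0015, -0.0302, -0.0211] 0.02
8 [-0.0015, -0.0302, -0.021] 0.02
9 [-0.0015, -0.0302, -0.021] 0.02
10 [-0.0015, -0.0302, -0.021] 0.02
```

>>> {"name": "apply_moves", "arguments": {
  "xyz": [
    [-0.002, -0.03, -0.021],
    [-0.002, -0.03, -0.021],
    [-0.002, -0.03, -0.021],
    [-0.002, -0.03, -0.021],
    [-0.002, -0.03, -0.021],
    [-0.002, -0.03, -0.021],
    [-0.002, -0.03, -0.021],
    [-0.002, -0.03, -0.021],
    [-0.002, -0.03, -0.021],
    [-0.002, -0.03, -0.02],
    [0, -0.025, -0.015],
    [0, 0, 0]
  ],
  "twist": [0, 0, 0, 0, 0, 0, 0, 0, 0, 0, 0, 0],
  "claw": [0, 0, 0, 0, 0, 0, 0, 0, 0, 0, 0, 0]
}}

```text
time_s: 22.0
tcp_pos: [0.6069, 0.0831, 0.2491]
ee_rot: [[-0.063, 0.14, -0.988], [0.022, -0.99, -0.142], [-0.998, -0.03, 0.059]]
wrist_force: [-0.6, -0.1, -2.1]
gripper_width: 0.682
```

```bash
python3 - <<'E'
from h import *
settle(4)
plan((.6285,.0772,.063),98.5,5)
E
```

```text
22.0 [0.6069 0.0831 0.2491] [-0.063  0.022 -0.998]
22.05 [0.6059 0.0817 0.2486] [-0.065  0.021 -0.998]
22.1 [0.6056 0.0804 0.2495] [-0.064  0.021 -0.998]
22.15 [0.6058 0.0796 0.2507] [-0.062  0.021 -0.998]
t 22.2 tcp [0.6061 0.0791 0.2518] jaw -82.1 turn dyaw 0.6 -> twist -0.6 J1,J6 [21.4 77.3] grip 0.682 F [ 0.8 -1.  -3.1] tilt [-0.06   0.022 -0.998]
0 [0.0378, 0.001, -0.0044] -0.13
1 [0.0378, 0.001, -0.0044] -0.13
2 [0.0378, 0.001, -0.0044] -0.13
3 [0.0378, 0.001, -0.0044] -0.13
4 [0.0378, 0.001, -0.0044] -0.13
```

>>> {"name": "apply_moves", "arguments": {
  "xyz": [
    [0.02, 0, -0.006],
    [0.025, 0, -0.008],
    [0.025, 0, -0.006],
    [0.025, 0, -0.005],
    [0.025, 0, 0],
    [0.01, 0, 0]
  ],
  "twist": [0, 0, 0, 0, 0, 0],
  "claw": [0, 0, 0, 0, 0, 0]
}}

```text
time_s: 22.8
tcp_pos: [0.6233, 0.0775, 0.1202]
ee_rot: [[-0.054, 0.127, -0.99], [0.023, -0.991, -0.129], [-0.998, -0.03, 0.05]]
wrist_force: [-0.6, -0.8, -3.0]
gripper_width: 0.682
```

```bash
python3 - <<'E'
from h import *
settle(4)
plan((.6285,.0772,.063),98.5,5)
E
```

```text
22.8 [0.6233 0.0775 0.1202] [-0.054  0.023 -0.998]
22.85 [0.6231 0.0774 0.1195] [-0.055  0.023 -0.998]
22.9 [0.6241 0.0778 0.1214] [-0.052  0.023 -0.998]
22.95 [0.6254 0.0783 0.1231] [-0.049  0.024 -0.999]
t 23.0 tcp [0.6262 0.0787 0.1242] jaw -82.6 turn dyaw 1.1 -> twist -1.1 J1,J6 [20.7 78.1] grip 0.685 F [ 0.9 -0.2 -1.1] tilt [-0.046  0.024 -0.999]
0 [0.0122, 0.0004, -0.0004] -0.21
1 [0.0122, 0.0004, -0.0004] -0.21
2 [0.0122, 0.0004, -0.0004] -0.21
3 [0.0122, 0.0004, -0.0004] -0.21
4 [0.0122, 0.0004, -0.0004] -0.21
```

>>> {"name": "apply_moves", "arguments": {
  "xyz": [
    [0, 0, 0.04],
    [0, 0, 0.04],
    [0, 0, 0]
  ],
  "twist": [0, 0, 0],
  "claw": [0, 0, 0]
}}

```text
time_s: 23.3
tcp_pos: [0.5476, 0.068, 0.1313]
ee_rot: [[-0.038, 0.129, -0.991], [0.026, -0.991, -0.13], [-0.999, -0.031, 0.034]]
wrist_force: [0.8, -0.3, -1.8]
gripper_width: 0.682
```

```bash
python3 - <<'E'
from h import *
settle(5)
plan((.6285,.0772,.063),98.5,5)
E
```

```text
23.3 [0.5476 0.068  0.1313] [-0.038  0.026 -0.999]
23.35 [0.551  0.0688 0.1323] [-0.033  0.027 -0.999]
23.4 [0.5529 0.0693 0.1324] [-0.031  0.027 -0.999]
23.45 [0.5536 0.0695 0.1321] [-0.031  0.027 -0.999]
23.5 [0.5536 0.0695 0.1315] [-0.032  0.027 -0.999]
t 23.55 tcp [0.5535 0.0695 0.1309] jaw -82.5 turn dyaw 1.0 -> twist -1.0 J1,J6 [22.6 76.4] grip 0.682 F [ 0.1  0.2 -2.3] tilt [-0.033  0.027 -0.999]
0 [0.0136, 0.0004, -0.0151] -0.21
1 [0.0136, 0.0005, -0.0151] -0.21
2 [0.0136, 0.0005, -0.0151] -0.21
3 [0.0136, 0.0006, -0.0151] -0.21
4 [0.0136, 0.0006, -0.0151] -0.21
```

>>> {"name": "apply_moves", "arguments": {
  "xyz": [
    [0.012, 0, -0.02],
    [0.012, 0, -0.025],
    [0.012, 0, -0.02],
    [0.008, 0, -0.01]
  ],
  "twist": [-0.5, -0.5, 0, 0],
  "claw": [0, 0, 0, 0]
}}

```text
time_s: 23.95
tcp_pos: [0.6329, 0.0826, 0.0859]
ee_rot: [[-0.026, 0.148, -0.989], [0.029, -0.988, -0.149], [-0.999, -0.032, 0.022]]
wrist_force: [-0.7, -0.2, -2.5]
gripper_width: 0.687
```

```bash
python3 - <<'E'
from h import *
settle(4)
plan((.6285,.0772,.063),98.5,1)
E
```

```text
23.95 [0.6329 0.0826 0.0859] [-0.026  0.029 -0.999]
24.0 [0.6334 0.0826 0.0844] [-0.027  0.028 -0.999]
24.05 [0.6317 0.0823 0.085 ] [-0.029  0.028 -0.999]
24.1 [0.6309 0.0821 0.0859] [-0.029  0.028 -0.999]
t 24.15 tcp [0.6306 0.0821 0.0867] jaw -81.5 turn dyaw -0.0 -> twist 0.0 J1,J6 [21.  79.2] grip 0.686 F [-0.6  0.3 -2.6] tilt [-0.028  0.029 -0.999]
0 [0.0237, 0.0046, 0.0028] 0.02
```

>>> {"name": "apply_moves", "arguments": {
  "xyz": [
    [0.008, 0.006, -0.001],
    [0.008, 0.001, -0.001],
    [0.005, 0, -0.001]
  ],
  "twist": [0, 0, 0],
  "claw": [0, 0, 0]
}}

```text
time_s: 24.45
tcp_pos: [0.6338, 0.0757, 0.0666]
ee_rot: [[-0.025, 0.149, -0.989], [0.03, -0.988, -0.149], [-0.999, -0.033, 0.02]]
wrist_force: [-0.3, -0.1, -2.9]
gripper_width: 0.68
```

```bash
python3 - <<'E'
from h import *
settle(4)
plan((.632,.0755,.063),98.5,1)
from station import imaging
c=imaging.capture("wrist"); im=c["pixels"][:,:,::-1].copy()
from fit import box
R=lambda y:np.array([[np.cos(y),-np.sin(y),0],[np.sin(y),np.cos(y),0],[0,0,1]])
P=box(.088,.088,.014)@R(-.009).T+[.6271,.0772,0]
u=wproj(c,P[1::2][[0,1,3,2]]); cv2.polylines(im,[np.round(u).astype(np.int32)],True,(255,0,255),1)
a=np.linspace(0,7,60)
u=wproj(c,np.c_[.6271+.03*np.cos(a),.0772+.03*np.sin(a),a*0+.004]); cv2.polylines(im,[np.round(u).astype(np.int32)],True,(0,255,255),1)
d=imaging.capture("scene")["pixels"][:,:,::-1]
cv2.imwrite("pics/w6.png",np.hstack([cv2.resize(im[150:430,180:460],(400,400)),cv2.resize(d[240:390,290:440],(400,400))]))
E
```

```text
24.45 [0.6338 0.0757 0.0666] [-0.025  0.03  -0.999]
24.5 [0.6334 0.0757 0.0657] [-0.026  0.029 -0.999]
24.55 [0.6335 0.0758 0.0661] [-0.026  0.029 -0.999]
24.6 [0.6339 0.0759 0.0666] [-0.025  0.029 -0.999]
t 24.65 tcp [0.6342 0.0761 0.067 ] jaw -81.4 turn dyaw -0.1 -> twist 0.1 J1,J6 [20.3 80. ] grip 0.683 F [-0.3  0.3 -1.6] tilt [-0.025  0.029 -0.999]
0 [0.004, 0.0002, 0.0023] 0.08
```

View pics/w6.png

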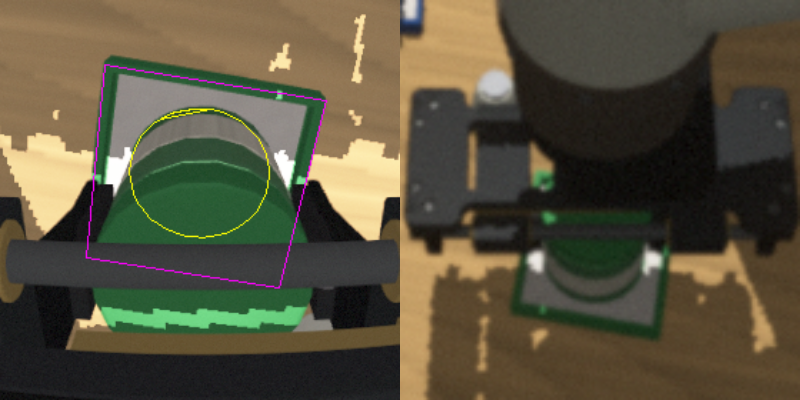

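>>> {"name": "apply_moves", "arguments": {
  "xyz": [
    [0.005, 0, 0.001],
    [0.004, 0, 0.001]
  ],
  "twist": [0, 0],
  "claw": [0, 0]
}}

```text
time_s: 24.95
tcp_pos: [0.6343, 0.0766, 0.0638]
ee_rot: [[-0.018, 0.152, -0.988], [0.029, -0.988, -0.153], [-0.999, -0.032, 0.014]]
wrist_force: [-7.8, 0.9, 23.5]
gripper_width: 0.684
```

```bash
python3 - <<'E'
from h import *
settle(3)
plan((.632,.0755,.063),98.5,1)
E
```

```text
24.95 [0.6343 0.0766 0.0638] [-0.018  0.029 -0.999]
25.0 [0.6343 0.0767 0.064 ] [-0.018  0.029 -0.999]
25.05 [0.6343 0.0766 0.0639] [-0.018  0.03  -0.999]
t 25.1 tcp [0.6343 0.0766 0.064 ] jaw -81.3 turn dyaw -0.2 -> twist 0.2 J1,J6 [20.4 80. ] grip 0.685 F [-5.2  0.8 12.7] tilt [-0.018  0.03  -0.999]
0 [0.001, 0.0008, 0.0024] 0.23
```

>>> {"name": "apply_moves", "arguments": {
  "xyz": [
    [0, 0, 0],
    [0, 0, 0],
    [0, 0, 0],
    [0, 0, 0]
  ],
  "twist": [0, 0, 0, 0],
  "claw": [1, 1, 1, 1]
}}

```text
time_s: 25.5
tcp_pos: [0.6358, 0.0773, 0.0668]
ee_rot: [[-0.012, 0.153, -0.988], [0.031, -0.988, -0.153], [-0.999, -0.033, 0.007]]
wrist_force: [1.1, 0.0, -0.5]
gripper_width: 0.949
```

>>> {"name": "apply_moves", "arguments": {
  "xyz": [
    [-0.03, 0, 0],
    [-0.04, 0, 0],
    [-0.045, 0, 0],
    [-0.04, 0, 0],
    [-0.02, 0, 0]
  ],
  "twist": [0, 0, 0, 0, 0],
  "claw": [1, 1, 1, 1, 1]
}}

```text
time_s: 26.0
tcp_pos: [0.636, 0.0709, 0.2402]
ee_rot: [[-0.027, 0.152, -0.988], [0.026, -0.988, -0.152], [-0.999, -0.03, 0.022]]
wrist_force: [1.3, 0.0, -0.1]
gripper_width: 1.001
```

```bash
python3 - <<'E'
from h import *
settle(3)
plan((.6193,-.0803,.26),98.5,6)
from station import imaging
c=imaging.capture("wrist"); im=c["pixels"][:,:,::-1].copy()
a=np.linspace(0,7,60)
for z in (.004,.094):
    u=wproj(c,np.c_[.6271+.03*np.cos(a),.0772+.03*np.sin(a),a*0+z]); cv2.polylines(im,[np.round(u).astype(np.int32)],True,(255,0,255),1)
cv2.imwrite("pics/w7.png",im)
cv2.imwrite("pics/s7.png",imaging.capture("scene")["pixels"][:,:,::-1])
E
```

```text
26.0 [0.636  0.0709 0.2402] [-0.027  0.026 -0.999]
26.05 [0.6374 0.0709 0.2431] [-0.021  0.027 -0.999]
26.1 [0.6366 0.0711 0.2404] [-0.024  0.027 -0.999]
t 26.15 tcp [0.6352 0.0711 0.2376] jaw -81.3 turn dyaw -0.2 -> twist 0.2 J1,J6 [19.9 79.5] grip 0.997 F [-0.4  0.4 -0.9] tilt [-0.029  0.027 -0.999]
0 [-0.0037, 0.0245, 0.0064] 0.03
1 [-0.0037, 0.0245, 0.0064] 0.03
2 [-0.0037, 0.0245, 0.0064] 0.03
3 [-0.0037, 0.0245, 0.0064] 0.03
4 [-0.0037, 0.0246, 0.0064] 0.03
5 [-0.0037, 0.0246, 0.0064] 0.03
```

View pics/w7.png

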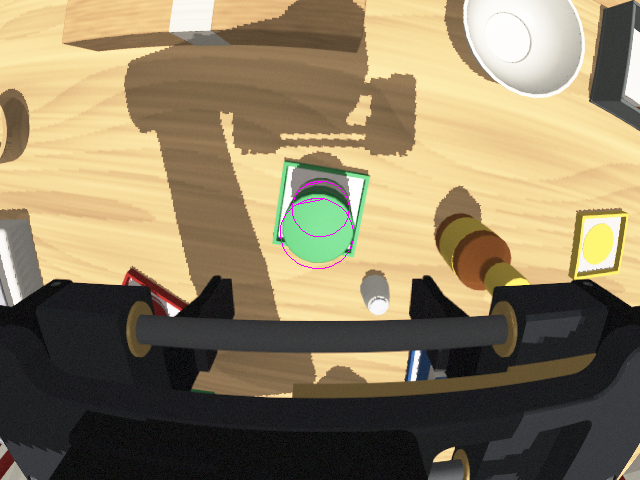

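View pics/s7.png

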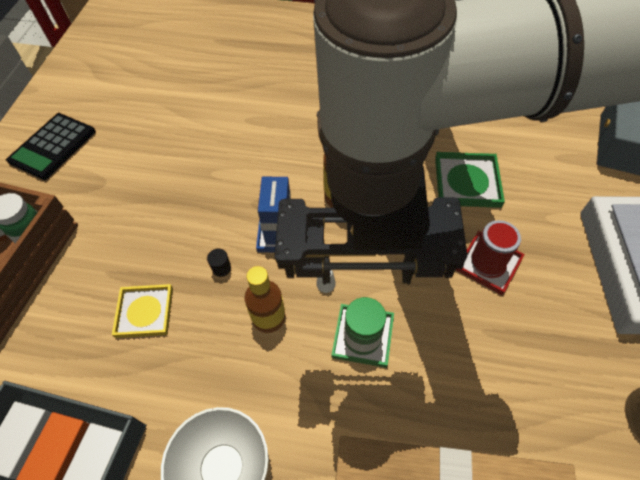

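>>> {"name": "apply_moves", "arguments": {
  "xyz": [
    [0, 0.02, 0.005],
    [0, 0.03, 0.008],
    [0, 0.035, 0.008],
    [0, 0.035, 0.009],
    [0, 0.025, 0.008]
  ],
  "twist": [0, 0, 0, 0, 0],
  "claw": [1, 1, 1, 1, 1]
}}

```text
time_s: 26.75
tcp_pos: [0.6144, -0.079, 0.2195]
ee_rot: [[-0.055, 0.158, -0.986], [0.023, -0.987, -0.159], [-0.998, -0.031, 0.051]]
wrist_force: [0.6, 1.0, 0.7]
gripper_width: 0.997
```

```bash
python3 - <<'E'
from h import *
settle(5)
plan((.6193,-.0803,.128),98.5,3)
from station import imaging
c=imaging.capture("wrist"); im=c["pixels"][:,:,::-1].copy()
a=np.linspace(0,7,60)
for z,q in ((.15,.015),(0,.028),(.082,.028)):
    u=wproj(c,np.c_[.6193+q*np.cos(a),-.0803+q*np.sin(a),a*0+z]); cv2.polylines(im,[np.round(u).astype(np.int32)],True,(255,0,255),1)
for z in (.004,.094):
    u=wproj(c,np.c_[.6271+.03*np.cos(a),.0772+.03*np.sin(a),a*0+z]); cv2.polylines(im,[np.round(u).astype(np.int32)],True,(255,0,255),1)
cv2.imwrite("pics/w8.png",im)
E
```

```text
26.75 [ 0.6144 -0.079   0.2195] [-0.055  0.023 -0.998]
26.8 [ 0.6132 -0.082   0.219 ] [-0.057  0.022 -0.998]
26.85 [ 0.6138 -0.0801  0.2192] [-0.056  0.023 -0.998]
26.9 [ 0.6144 -0.0787  0.2197] [-0.055  0.023 -0.998]
26.95 [ 0.6149 -0.0777  0.2202] [-0.054  0.023 -0.998]
t 27.0 tcp [ 0.6153 -0.077   0.2207] jaw -80.9 turn dyaw -0.6 -> twist 0.6 J1,J6 [ 7.  92.8] grip 0.998 F [-0.1 -0.5 -1. ] tilt [-0.053  0.023 -0.998]
0 [0.0309, 0.0013, -0.0012] 0.2
1 [0.0309, 0.0013, -0.0012] 0.2
2 [0.0309, 0.0013, -0.0012] 0.2
```

View pics/w8.png

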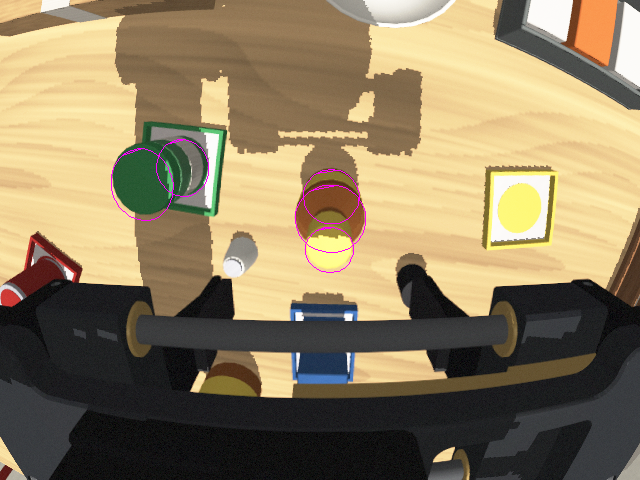

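>>> {"name": "apply_moves", "arguments": {
  "xyz": [
    [0, 0, 0.045],
    [0, 0, 0.045],
    [0, 0, 0]
  ],
  "twist": [0, 0, 0],
  "claw": [1, 1, 1]
}}

```text
time_s: 27.35
tcp_pos: [0.5244, -0.0879, 0.2215]
ee_rot: [[-0.058, 0.164, -0.985], [0.023, -0.986, -0.166], [-0.998, -0.032, 0.054]]
wrist_force: [0.9, 0.0, 0.1]
gripper_width: 1.004
```

```bash
python3 - <<'E'
from h import *
settle(4)
plan((.6193,-.0803,.21),98.5,4)
E
```

```text
27.35 [ 0.5244 -0.0879  0.2215] [-0.058  0.023 -0.998]
27.4 [ 0.5272 -0.0876  0.2219] [-0.055  0.022 -0.998]
27.45 [ 0.529  -0.0876  0.2222] [-0.054  0.022 -0.998]
27.5 [ 0.5299 -0.0876  0.2222] [-0.053  0.022 -0.998]
t 27.55 tcp [ 0.5303 -0.0876  0.2221] jaw -80.5 turn dyaw -1.0 -> twist 1.0 J1,J6 [ 7.  93.3] grip 0.998 F [ 0.6 -0.1  0.3] tilt [-0.053  0.022 -0.998]
0 [0.003, 0.0019, -0.0222] 0.25
1 [0.003, 0.0018, -0.0223] 0.25
2 [0.003, 0.0017, -0.0223] 0.25
3 [0.003, 0.0016, -0.0223] 0.25
```

>>> {"name": "apply_moves", "arguments": {
  "xyz": [
    [0.04, 0, -0.01],
    [0.04, 0, -0.005],
    [0, 0, 0],
    [0, 0, 0]
  ],
  "twist": [0, 0, 0, 0],
  "claw": [1, 1, 1, 1]
}}

```text
time_s: 27.95
tcp_pos: [0.5485, -0.0814, 0.1416]
ee_rot: [[-0.045, 0.168, -0.985], [0.021, -0.985, -0.17], [-0.999, -0.028, 0.041]]
wrist_force: [0.8, 0.2, 0.6]
gripper_width: 0.997
```

```bash
python3 - <<'E'
from h import *
settle(4)
plan((.6193,-.0803,.21),98.5,4)
E
```

```text
27.95 [ 0.5485 -0.0814  0.1416] [-0.045  0.021 -0.999]
28.0 [ 0.548  -0.0813  0.1414] [-0.045  0.022 -0.999]
28.05 [ 0.5481 -0.0814  0.1421] [-0.044  0.022 -0.999]
28.1 [ 0.5481 -0.0815  0.1426] [-0.043  0.022 -0.999]
t 28.15 tcp [ 0.5481 -0.0816  0.1428] jaw -80.3 turn dyaw -1.2 -> twist 1.2 J1,J6 [ 7.4 93.3] grip 1.0 F [-0.5  0.2 -0.4] tilt [-0.042  0.022 -0.999]
0 [-0.0168, 0.0027, -0.0176] 0.29
1 [-0.0168, 0.0026, -0.0176] 0.29
2 [-0.0168, 0.0025, -0.0176] 0.29
3 [-0.0168, 0.0024, -0.0176] 0.29
```

>>> {"name": "apply_moves", "arguments": {
  "xyz": [
    [-0.05, 0, 0]
  ],
  "twist": [1.2],
  "claw": [1]
}}

```text
time_s: 28.25
tcp_pos: [0.546, -0.0825, 0.1867]
ee_rot: [[-0.056, 0.145, -0.988], [0.023, -0.989, -0.146], [-0.998, -0.031, 0.052]]
wrist_force: [0.9, 1.3, -0.0]
gripper_width: 0.996
```

```bash
python3 - <<'E'
from h import *
settle(6)
E
```

```text
28.25 [ 0.546  -0.0825  0.1867] [-0.056  0.023 -0.998]
28.3 [ 0.5538 -0.0836  0.2   ] [-0.031  0.019 -0.999]
28.35 [ 0.5547 -0.0832  0.1989] [-0.027  0.021 -0.999]
28.4 [ 0.5529 -0.0828  0.1962] [-0.031  0.022 -0.999]
28.45 [ 0.5513 -0.0826  0.194 ] [-0.036  0.023 -0.999]
28.5 [ 0.5503 -0.0826  0.1925] [-0.04   0.023 -0.999]
```

>>> {"name": "apply_moves", "arguments": {
  "xyz": [
    [-0.04, 0, 0]
  ],
  "twist": [0],
  "claw": [1]
}}

```text
time_s: 28.65
tcp_pos: [0.5472, -0.0833, 0.2259]
ee_rot: [[-0.056, 0.145, -0.988], [0.023, -0.989, -0.147], [-0.998, -0.031, 0.052]]
wrist_force: [0.6, -0.1, -0.4]
gripper_width: 1.0
```

```bash
python3 - <<'E'
from h import *
settle(6)
plan((.6193,-.0803,.21),98.5,2)
E
```

```text
28.65 [ 0.5472 -0.0833  0.2259] [-0.056  0.023 -0.998]
28.7 [ 0.5531 -0.0844  0.2367] [-0.036  0.02  -0.999]
28.75 [ 0.5539 -0.084   0.2358] [-0.033  0.021 -0.999]
28.8 [ 0.5526 -0.0837  0.2335] [-0.037  0.022 -0.999]
28.85 [ 0.5514 -0.0835  0.2318] [-0.041  0.023 -0.999]
28.9 [ 0.5508 -0.0835  0.2308] [-0.043  0.023 -0.999]
t 28.95 tcp [ 0.5506 -0.0835  0.2303] jaw -81.6 turn dyaw 0.1 -> twist -0.1 J1,J6 [ 7.2 92. ] grip 1.001 F [ 0.4  0.1 -0.1] tilt [-0.044  0.023 -0.999]
0 [0.0101, 0.0035, -0.0342] -0.04
1 [0.0101, 0.0035, -0.0342] -0.04
```

>>> {"name": "apply_moves", "arguments": {
  "xyz": [
    [-0.05, 0, 0]
  ],
  "twist": [0],
  "claw": [1]
}}

```text
time_s: 29.05
tcp_pos: [0.5478, -0.0841, 0.2721]
ee_rot: [[-0.064, 0.145, -0.987], [0.024, -0.989, -0.147], [-0.998, -0.033, 0.06]]
wrist_force: [0.8, 1.4, -0.2]
gripper_width: 0.998
```

```bash
python3 - <<'E'
from h import *
settle(2)
E
```

```text
29.05 [ 0.5478 -0.0841  0.2721] [-0.064  0.024 -0.998]
29.1 [ 0.5544 -0.0857  0.2858] [-0.039  0.019 -0.999]
```

>>> {"name": "apply_moves", "arguments": {
  "xyz": [
    [-0.05, 0, 0]
  ],
  "twist": [0],
  "claw": [1]
}}

```text
time_s: 29.25
tcp_pos: [0.5527, -0.0855, 0.3228]
ee_rot: [[-0.053, 0.146, -0.988], [0.022, -0.989, -0.148], [-0.998, -0.03, 0.049]]
wrist_force: [1.5, 0.2, -1.4]
gripper_width: 1.001
```

```bash
python3 - <<'E'
from h import *
settle(2)
E
```

```text
29.25 [ 0.5527 -0.0855  0.3228] [-0.053  0.022 -0.998]
29.3 [ 0.5585 -0.0874  0.3365] [-0.028  0.017 -0.999]
```

>>> {"name": "apply_moves", "arguments": {
  "xyz": [
    [0, 0, -0.03]
  ],
  "twist": [0],
  "claw": [1]
}}

```text
time_s: 29.45
tcp_pos: [0.5875, -0.0829, 0.3367]
ee_rot: [[-0.022, 0.148, -0.989], [0.019, -0.989, -0.148], [-1.0, -0.022, 0.019]]
wrist_force: [0.3, -0.1, 0.8]
gripper_width: 1.003
```

```bash
python3 - <<'E'
from h import *
settle(5)
plan((.6193,-.0803,.21),98.5,4)
E
```

```text
29.45 [ 0.5875 -0.0829  0.3367] [-0.022  0.019 -1.   ]
29.5 [ 0.593  -0.0822  0.3352] [-0.019  0.018 -1.   ]
29.55 [ 0.5911 -0.0822  0.3338] [-0.023  0.018 -1.   ]
29.6 [ 0.5897 -0.0823  0.3334] [-0.026  0.019 -1.   ]
29.65 [ 0.589  -0.0824  0.3335] [-0.026  0.018 -0.999]
t 29.7 tcp [ 0.5886 -0.0825  0.3338] jaw -81.5 turn dyaw -0.0 -> twist 0.0 J1,J6 [ 7.  91.8] grip 0.996 F [-0.9 -0.2 -0.1] tilt [-0.026  0.018 -0.999]
0 [0.0309, 0.0006, -0.0077] 0.01
1 [0.0309, 0.0006, -0.0077] 0.01
2 [0.0309, 0.0006, -0.0077] 0.01
3 [0.0309, 0.0006, -0.0077] 0.01
```

>>> {"name": "apply_moves", "arguments": {
  "xyz": [
    [0.02, 0, -0.012],
    [0.035, 0, -0.012],
    [0.04, 0, -0.006],
    [0.04, 0, 0],
    [0.025, 0, 0]
  ],
  "twist": [0, 0, 0, 0, 0],
  "claw": [1, 1, 1, 1, 1]
}}

```text
time_s: 30.2
tcp_pos: [0.6157, -0.076, 0.1736]
ee_rot: [[-0.014, 0.148, -0.989], [0.018, -0.989, -0.149], [-1.0, -0.02, 0.011]]
wrist_force: [-0.1, -0.1, 0.1]
gripper_width: 0.998
```

```bash
python3 - <<'E'
from h import *
settle(5)
plan((.6193,-.0803,.128),98.5,1)
E
```

```text
30.2 [ 0.6157 -0.076   0.1736] [-0.014  0.018 -1.   ]
30.25 [ 0.6133 -0.0758  0.1694] [-0.021  0.018 -1.   ]
30.3 [ 0.6143 -0.0761  0.1723] [-0.019  0.018 -1.   ]
30.35 [ 0.6164 -0.0763  0.1755] [-0.013  0.017 -1.   ]
30.4 [ 0.618  -0.0763  0.1777] [-0.009  0.017 -1.   ]
t 30.45 tcp [ 0.6187 -0.0762  0.1789] jaw -81.4 turn dyaw -0.1 -> twist 0.1 J1,J6 [ 7.3 91.8] grip 1.004 F [ 0.2 -0.8  0.2] tilt [-0.006  0.017 -1.   ]
0 [0.0509, 0.0041, 0.0001] 0.1
```

>>> {"name": "apply_moves", "arguments": {
  "xyz": [
    [0.025, 0.005, 0],
    [0.027, 0, 0]
  ],
  "twist": [0, 0],
  "claw": [1, 1]
}}

```text
time_s: 30.65
tcp_pos: [0.6254, -0.0804, 0.1358]
ee_rot: [[0.014, 0.151, -0.988], [0.017, -0.988, -0.151], [-1.0, -0.015, -0.017]]
wrist_force: [0.7, -0.3, -0.2]
gripper_width: 0.999
```

```bash
python3 - <<'E'
from h import *
settle(4)
plan((.6193,-.0803,.128),98.5,1)
E
```

```text
30.65 [ 0.6254 -0.0804  0.1358] [ 0.014  0.017 -1.   ]
30.7 [ 0.623  -0.0801  0.1312] [ 0.007  0.018 -1.   ]
30.75 [ 0.6227 -0.0802  0.1324] [ 0.005  0.017 -1.   ]
30.8 [ 0.6237 -0.0803  0.1339] [ 0.008  0.016 -1.   ]
t 30.85 tcp [ 0.6244 -0.0802  0.135 ] jaw -81.3 turn dyaw -0.2 -> twist 0.2 J1,J6 [ 7.  92.4] grip 0.999 F [1.1 0.2 0.3] tilt [ 0.01   0.016 -1.   ]
0 [0.007, -0.0007, 0.0051] 0.24
```

>>> {"name": "apply_moves", "arguments": {
  "xyz": [
    [0.007, 0, 0.005],
    [0, 0, 0],
    [0, 0, 0],
    [0, 0, 0],
    [0, 0, 0],
    [0, 0, 0],
    [0, 0, 0],
    [0, 0, 0],
    [0, 0, 0]
  ],
  "twist": [0, 0, 0, 0, 0, 0, 0, 0, 0],
  "claw": [0, 0, 0, 0, 0, 0, 0, 0, 0]
}}

```text
time_s: 31.75
tcp_pos: [0.6226, -0.0806, 0.1344]
ee_rot: [[0.022, 0.153, -0.988], [0.017, -0.988, -0.153], [-1.0, -0.013, -0.024]]
wrist_force: [-0.5, 0.8, 1.0]
gripper_width: 0.332
```

>>> {"name": "apply_moves", "arguments": {
  "xyz": [
    [0, 0, 0],
    [-0.015, 0, 0],
    [-0.025, 0, 0],
    [-0.025, 0, 0],
    [0, 0, 0]
  ],
  "twist": [0, 0, 0, 0, 0],
  "claw": [0, 0, 0, 0, 0]
}}

```text
time_s: 32.25
tcp_pos: [0.6186, -0.0816, 0.1963]
ee_rot: [[0.011, 0.152, -0.988], [0.017, -0.988, -0.152], [-1.0, -0.015, -0.014]]
wrist_force: [-0.4, 0.4, -2.7]
gripper_width: 0.336
```

```bash
python3 - <<'E'
from h import *
settle(2)
plan((.648,-.284,.21),98.5,8)
from station import imaging
cv2.imwrite("pics/s9.png",imaging.capture("scene")["pixels"][150:400,100:420,::-1])
E
```

```text
32.25 [ 0.6186 -0.0816  0.1963] [ 0.011  0.017 -1.   ]
32.3 [ 0.6171 -0.0814  0.1938] [ 0.007  0.018 -1.   ]
t 32.35 tcp [ 0.6161 -0.0812  0.1922] jaw -81.3 turn dyaw -0.2 -> twist 0.2 J1,J6 [ 6.9 92.3] grip 0.341 F [ 0.9  1.  -2.9] tilt [ 0.003  0.018 -1.   ]
0 [-0.0022, 0.0257, -0.0001] 0.02
1 [-0.0022, 0.0257, -0.0001] 0.02
2 [-0.0022, 0.0257, -0.0001] 0.02
3 [-0.0022, 0.0257, -0.0002] 0.02
4 [-0.0022, 0.0257, -0.0002] 0.02
5 [-0.0022, 0.0257, -0.0002] 0.02
6 [-0.0022, 0.0257, -0.0002] 0.02
7 [-0.0022, 0.0257, -0.0002] 0.02
```

View pics/s9.png

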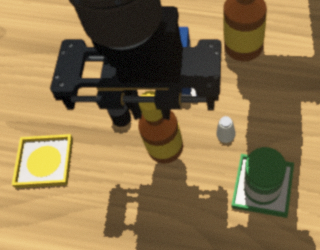

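>>> {"name": "apply_moves", "arguments": {
  "xyz": [
    [-0.003, 0.018, 0],
    [-0.002, 0.026, 0],
    [-0.002, 0.028, 0],
    [-0.002, 0.028, 0],
    [-0.002, 0.028, 0],
    [-0.002, 0.028, 0],
    [-0.001, 0.026, 0],
    [0, 0.018, 0],
    [0, 0, 0]
  ],
  "twist": [0, 0, 0, 0, 0, 0, 0, 0, 0],
  "claw": [0, 0, 0, 0, 0, 0, 0, 0, 0]
}}

```text
time_s: 33.3
tcp_pos: [0.6403, -0.2903, 0.1835]
ee_rot: [[-0.027, 0.149, -0.988], [0.023, -0.988, -0.15], [-0.999, -0.027, 0.023]]
wrist_force: [-0.6, 0.1, -2.5]
gripper_width: 0.334
```

```bash
python3 - <<'E'
from h import *
settle(4)
plan((.6479,-.2845,.139),98.5,4)
E
```

```text
33.3 [ 0.6403 -0.2903  0.1835] [-0.027  0.023 -0.999]
33.35 [ 0.64   -0.2891  0.1832] [-0.027  0.024 -0.999]
33.4 [ 0.6402 -0.288   0.1838] [-0.027  0.024 -0.999]
33.45 [ 0.6405 -0.2873  0.1845] [-0.026  0.023 -0.999]
t 33.5 tcp [ 0.6408 -0.2869  0.1851] jaw -81.2 turn dyaw -0.3 -> twist 0.3 J1,J6 [-11.4 110.6] grip 0.335 F [ 0.1 -0.3 -1.9] tilt [-0.025  0.023 -0.999]
0 [0.0115, -0.0003, -0.0018] 0.08
1 [0.0115, -0.0003, -0.0018] 0.08
2 [0.0115, -0.0003, -0.0018] 0.08
3 [0.0115, -0.0003, -0.0018] 0.08
```

>>> {"name": "apply_moves", "arguments": {
  "xyz": [
    [0.01, 0, -0.004],
    [0.01, 0, -0.005],
    [0.01, 0, -0.002],
    [0.005, 0, 0]
  ],
  "twist": [0, 0, 0, 0],
  "claw": [0, 0, 0, 0]
}}

```text
time_s: 33.9
tcp_pos: [0.6527, -0.2807, 0.1485]
ee_rot: [[-0.023, 0.157, -0.987], [0.023, -0.987, -0.158], [-0.999, -0.026, 0.019]]
wrist_force: [-1.4, 0.9, -2.7]
gripper_width: 0.334
```

```bash
python3 - <<'E'
from h import *
settle(4)
plan((.6479,-.2845,.139),98.5,4)
from station import r,imaging
R=r.sense()["ee_rot"]
Rg=np.array([[0.022,0.153,-0.988],[0.017,-0.988,-0.153],[-1,-0.013,-0.024]])
b=r.sense()["tcp_pos"]+R@Rg.T@(np.array([.6193,-.0803,0])-[.6226,-.0806,.1344]); print("base",b)
c=imaging.capture("wrist"); im=c["pixels"][:,:,::-1].copy()
from fit import box
Rz=lambda y:np.array([[np.cos(y),-np.sin(y),0],[np.sin(y),np.cos(y),0],[0,0,1]])
P=box(.084,.084,.014)@Rz(.2244).T+[.6446,-.2842,0]
u=wproj(c,P[1::2][[0,1,3,2]]); cv2.polylines(im,[np.round(u).astype(np.int32)],True,(255,0,255),1)
a=np.linspace(0,7,60)
for rr in(.028,):
  u=wproj(c,np.c_[b[0]+rr*np.cos(a),b[1]+rr*np.sin(a),a*0+b[2]]); cv2.polylines(im,[np.round(u).astype(np.int32)],True,(0,255,255),1)
d=imaging.capture("scene")["pixels"][:,:,::-1]
cv2.imwrite("pics/w10.png",np.hstack([cv2.resize(im[100:380,180:460],(400,400)),cv2.resize(d[230:380,80:230],(400,400))]))
E
```

```text
33.9 [ 0.6527 -0.2807  0.1485] [-0.023  0.023 -0.999]
33.95 [ 0.6522 -0.2806  0.1476] [-0.024  0.024 -0.999]
34.0 [ 0.6523 -0.281   0.1486] [-0.024  0.023 -0.999]
34.05 [ 0.6526 -0.2815  0.1496] [-0.022  0.022 -1.   ]
t 34.1 tcp [ 0.653  -0.2818  0.1505] jaw -81.0 turn dyaw -0.5 -> twist 0.5 J1,J6 [-10.8 110.3] grip 0.339 F [ 1.   1.  -2.7] tilt [-0.02   0.022 -1.   ]
0 [0.0029, 0.0005, 0.0014] 0.13
1 [0.0029, 0.0005, 0.0014] 0.13
2 [0.0029, 0.0005, 0.0014] 0.13
3 [0.0029, 0.0005, 0.0014] 0.13
base [ 0.64403137 -0.28077876  0.01629147]
```

View pics/w10.png

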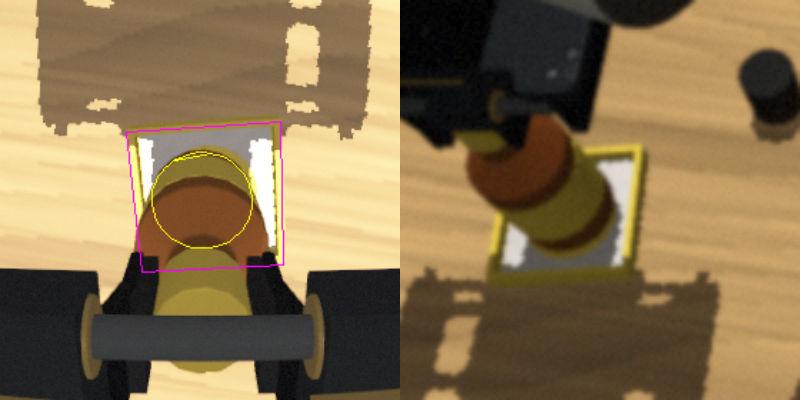

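>>> {"name": "apply_moves", "arguments": {
  "xyz": [
    [0.006, 0.004, 0],
    [0.005, 0, 0.001]
  ],
  "twist": [0, 0],
  "claw": [0, 0]
}}

```text
time_s: 34.4
tcp_pos: [0.6535, -0.2866, 0.1416]
ee_rot: [[-0.015, 0.157, -0.988], [0.021, -0.987, -0.157], [-1.0, -0.023, 0.012]]
wrist_force: [-0.4, 0.3, -2.7]
gripper_width: 0.34
```

```bash
cat >>h.py <<'E'
def base():
    from station import r
    s=r.sense();R=s["ee_rot"]
    Rg=np.array([[0.022,0.153,-0.988],[0.017,-0.988,-0.153],[-1,-0.013,-0.024]])
    Q=R@Rg.T
    print("base",(s["tcp_pos"]+Q@(np.array([.6193,-.0803,0])-[.6226,-.0806,.1344])).round(4),"tilt",Q[:2,2].round(3),"F",s["wrist_force"].round(1))
E
python3 - <<'E'
from h import *
settle(4)
base()
E
```

```text
34.4 [ 0.6535 -0.2866  0.1416] [-0.015  0.021 -1.   ]
34.45 [ 0.6529 -0.2863  0.1406] [-0.017  0.021 -1.   ]
34.5 [ 0.6528 -0.2862  0.1408] [-0.017  0.021 -1.   ]
34.55 [ 0.653  -0.2862  0.1412] [-0.017  0.021 -1.   ]
base [ 0.6449 -0.2854  0.0073] tilt [ 0.038 -0.004] F [ 0.3 -0.3 -3.3]
```

>>> {"name": "apply_moves", "arguments": {
  "xyz": [
    [0.004, 0, 0.001],
    [0.002, 0, 0.001]
  ],
  "twist": [0, 0],
  "claw": [0, 0]
}}

```text
time_s: 34.8
tcp_pos: [0.6526, -0.2869, 0.1388]
ee_rot: [[-0.012, 0.159, -0.987], [0.018, -0.987, -0.159], [-1.0, -0.02, 0.009]]
wrist_force: [-0.8, 3.2, 5.8]
gripper_width: 0.336
```

```bash
python3 - <<'E'
from h import *
settle(3)
base()
E
```

```text
34.8 [ 0.6526 -0.2869  0.1388] [-0.012  0.018 -1.   ]
34.85 [ 0.6525 -0.2868  0.1388] [-0.012  0.018 -1.   ]
34.9 [ 0.6525 -0.2867  0.1388] [-0.012  0.019 -1.   ]
base [ 0.6448 -0.2862  0.0045] tilt [ 0.033 -0.002] F [0.3 2.3 5.4]
```

>>> {"name": "apply_moves", "arguments": {
  "xyz": [
    [0, 0, 0],
    [0, 0, 0],
    [0, 0, 0],
    [0, 0, 0],
    [0, 0, 0]
  ],
  "twist": [0, 0, 0, 0, 0],
  "claw": [0.6, 0.8, 0.9, 0.9, 0.9]
}}

```text
time_s: 35.45
tcp_pos: [0.6526, -0.2871, 0.1383]
ee_rot: [[-0.012, 0.158, -0.987], [0.018, -0.987, -0.159], [-1.0, -0.02, 0.009]]
wrist_force: [-0.7, 0.6, -1.1]
gripper_width: 0.703
```

>>> {"name": "apply_moves", "arguments": {
  "xyz": [
    [-0.03, 0, 0],
    [-0.04, 0, 0],
    [-0.04, 0, 0],
    [-0.02, 0, 0],
    [0, -0.01, 0.04],
    [0, 0, 0.05],
    [0, 0, 0.05],
    [0, 0, 0.04],
    [0, 0, 0.02],
    [0, 0, 0]
  ],
  "twist": [0, 0, 0, 0, 0, 0, 0, 0, 0, 0],
  "claw": [0.9, 1, 1, 1, 1, 1, 1, 1, 1, 1]
}}

```text
time_s: 36.45
tcp_pos: [0.4485, -0.3119, 0.2713]
ee_rot: [[-0.017, 0.159, -0.987], [0.018, -0.987, -0.159], [-1.0, -0.02, 0.014]]
wrist_force: [0.3, -0.2, 0.8]
gripper_width: 1.001
```

```bash
python3 - <<'E'
from h import *
settle(3)
from station import imaging
for n in("scene","top"): cv2.imwrite(f"pics/e_{n}.png",imaging.capture(n)["pixels"][:,:,::-1])
E
```

```text
36.45 [ 0.4485 -0.3119  0.2713] [-0.017  0.018 -1.   ]
36.5 [ 0.4497 -0.312   0.2713] [-0.016  0.018 -1.   ]
36.55 [ 0.451  -0.3119  0.271 ] [-0.016  0.017 -1.   ]
```

View pics/e_scene.png

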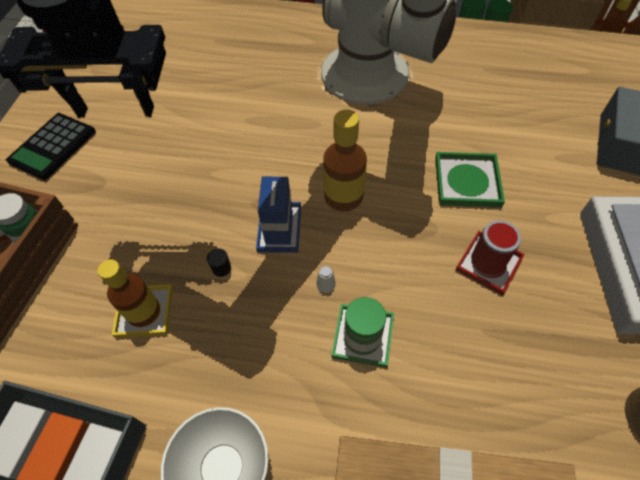

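View pics/e_top.png

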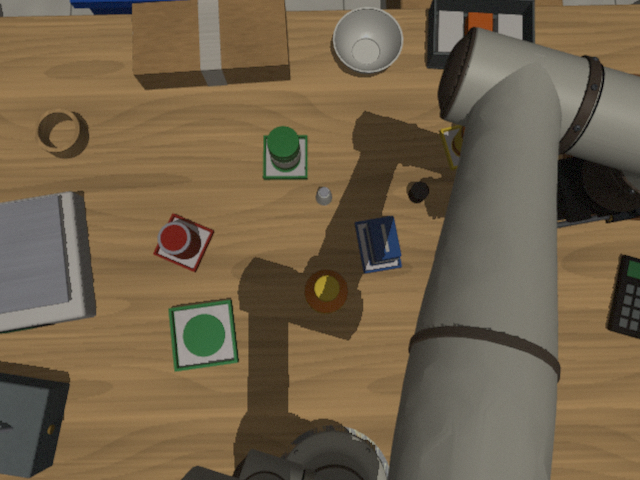

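```bash
python3 - <<'E'
import fit
from fit import *
from station import imaging
res=pickle.load(open("res.pkl","rb"))
tgt={'bottle':'yellow_tray','can':'red_tray','jar':'green_tray','carton':'blue_tray'}
V={n:imaging.capture(n) for n in("scene","top")}
for q in ('bottle','can','jar','carton','spice_tin','shaker'):
    t=tgt.get(q,q); x0=res[t]; z0=.004 if q in tgt else 0
    M[q]=[[p+[0,0,z0] for p in part] for part in M[q]]
    ns=("scene",) if q=='bottle' else ("scene","top"); ms={}
    for n in ns:
        ex=proj(V[n],[x0[0],x0[1],.04])[0]
        ds=[d for d in imaging.regions_of(q,V[n]) if np.hypot(*(np.array(d["centre"])-ex))<25]
        if ds: ms[n]=max(ds,key=lambda d:d["p"])["mask"].astype(float)
    for sub in ([list(ms)] + [[n] for n in ms]):
        def f(p):
            I=U=0
            for n in sub:
                S=sil(V[n],q,x0[0]+p[0]/100,x0[1]+p[1]/100,x0[2]+(p[2]/5 if q=='carton' else 0),1,2);I+=np.minimum(S,ms[n]).sum();U+=np.maximum(S,ms[n]).sum()
            return 1-I/U
        o=minimize(f,[0,0,0],method="Nelder-Mead",options=dict(initial_simplex=[[0,0,0],[.6,0,0],[0,.6,0],[0,0,.5]],maxiter=100))
        print(q,sub,"off mm",(o.x[:2]*10).round(1),"dyaw",round(o.x[2]/5,3) if q=='carton' else '',"iou",round(1-o.fun,3))
E
```

```text
bottle ['scene'] off mm [-0.1 -2.3] dyaw  iou 0.963
bottle ['scene'] off mm [-0.1 -2.3] dyaw  iou 0.963
can ['scene', 'top'] off mm [-2.2 -2.5] dyaw  iou 0.941
can ['scene'] off mm [-2.2 -2.5] dyaw  iou 0.93
can ['top'] off mm [-2.5 -2.5] dyaw  iou 0.963
jar ['scene', 'top'] off mm [ 3.1 -1.1] dyaw  iou 0.946
jar ['scene'] off mm [ 3.6 -1. ] dyaw  iou 0.945
jar ['top'] off mm [ 3.1 -1.1] dyaw  iou 0.95
carton ['top'] off mm [-0.7 -0.6] dyaw -0.031 iou 0.941
carton ['top'] off mm [-0.7 -0.6] dyaw -0.031 iou 0.941
spice_tin ['scene', 'top'] off mm [0.5 0.3] dyaw  iou 0.915
spice_tin ['scene'] off mm [-1.1 -0.5] dyaw  iou 0.952
spice_tin ['top'] off mm [ 2. -0.] dyaw  iou 0.926
shaker ['scene', 'top'] off mm [ 0.2 -0. ] dyaw  iou 0.878
shaker ['scene'] off mm [-1.1 -0.3] dyaw  iou 0.886
shaker ['top'] off mm [0.1 0.3] dyaw  iou 0.88
```

```bash
python3 -c "
from station import r,job
print(r.sense()['time_s'], r.sense()['wrist_force']); print(job.finish_job())"
```

```text
37.35 [-0.91516068 -0.76694693  0.74284457]
the job is handed in; nothing more can be done
None
```

I set the can, carton, jar and 150 mm bottle in their own trays and let go of each one. I then backed the gripper off and handed the job in at about 37 s of the 122 s allowed. `finish_job` reports no verdict.

Last silhouette check against the tray centres (15 mm allowed):

| Thing | Distance from tray centre | Views used |
|---|---|---|
| Bottle | about 2.3 mm | scene only (arm hid it from above) |
| Can | about 3.3 mm | scene and top |
| Jar | about 3.3 mm | scene and top |
| Carton | about 1 mm, yaw error about 0.03 rad | top only (network found no match in the scene view) |

- **Upright and flat:** the fits assumed an upright thing on a 4 mm floor, and their outlines matched well (overlap 0.94–0.96). I did not measure tilt or height separately at the end.
- **Tin and shaker:** both showed no movement beyond the measurement noise of about 2 mm.
- **Look-alikes:** by size, the larger bottle (about 200 mm tall) and the larger green tray were the wrong ones, so I left them alone.
- **Tool tilt:** the tool tilted by up to about 0.07 rad along the way, and I reduced it before most of the later grasps. The jar and bottle were therefore let go slightly tilted, already touching the tray floor. The carton was let go about 1 mm above its floor.

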